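# Load the warming drawer with the pans from the hanging rail

## Task

Load the warmer for the next fitting: pull its drawer right out to the stop, then take every pan off the hanging rail by easing its front end up until the heel comes out from under the lower bar and lifting its lip off the upper bar, and stand the pans level on the drawer floor. When all of them are in, push the drawer fully shut, leaving the other things on the counter where they lie.

Things in the scene. Friction and masses are not known exactly. Their poses are not given: they have to be found in the camera images.
- pan1_mid (a point): Steel pan (2 to 4 alike hang on the rail; a missing one is absent). Box body 100 (x) x 68 (y) x 55 (z) mm, walls 3-4 mm, 0.3 kg. Point: middle of the body, 27.5 mm above its underside; x from grip rib (front) to lip (back), z up. GRIP RIB, 44 mm wide, outside the front wall's top, z +2.5 to +27.5: rib and wall together 12 mm thick, x -58 to -46; pinch it from above along x.
- pan2_mid (a point): A like pan. LIP of every pan (mm from its mid point): the back plate's outer face is at x +50; at z +47.5 a flange 4 mm thick runs back from it to x +68 and ends in a nib 4 mm thick that hangs 14 mm below the flange, making a slot 14 mm wide, open below, that hooks over the rail's upper bar.
- pan3_mid (a point): A like pan. HEEL of every pan: its 4 mm floor runs on behind the back plate to x +66. On the rail the heel lies under the lower bar with 4.5 mm of play, which stops a straight lift or a level pull. Inside, flat splint blanks lie on the floor (top 10 mm above the underside).
- pan4_mid (a point): A like pan. TO FREE any pan: turn it front end up by 0.3 to 0.4 rad (the heel is out from 0.25) about the nib's lower edge, which bears on the upper bar's back 14 mm below its top; giving it 1 to 2 mm more to +x and up eases it. Lift 25 mm or more at that tilt, then draw it to the rail's -x.
- rail: Fixed hanging rail: two level flat steel bars 464 mm long (y), 5 mm thick, between posts at y = -217 and +217 mm, 25 mm wide and 175 mm tall. Origin on the counter below the middle of the upper bar's front face; x away from the robot, z up. Upper bar: x 0 to 5, 135 to 155 mm high. Lower bar: x -6 to -1, 88.5 to 100.5 mm high.
- rail_top (a point): Middle of the upper bar's top front edge, 155 mm above the counter; axes as the rail's. Pans hang level or up to 0.05 rad front-low (3 mm of play in x): flange on the upper bar's top, nib at its back, back plate against the lower bar's front; mid points 56 to 59 mm to -x of this point and 47 to 51 mm lower, fronts to -x. They can slide along the bars.
- warmer_front (a point): Middle of the roof's front edge of the warmer, a fixed white warming unit, 290 (x) x 390 (y) x 165 (z) mm, with one steel drawer in its front (-x) side; x points away from the robot, z up. The drawer slides out to -x. A dial 16 mm tall stands on its roof at the far left corner.
- drawer (a joint): Travel of the warming drawer in m: 0 fully shut, 0.20 fully out at its stop. It stays where it is left; sliding it takes about 2 N.
- drawer_handle (a point): Middle of the drawer's handle: a round bar 12 mm thick, 140 mm long along the drawer's y, its middle line 42 mm in front of the drawer front (36 mm free behind it), 125 mm above the counter, 40 mm below the unit's roof. Axes as the warmer's. Pinch it from above along x.
- drawer_floor (a point): Middle of the front edge of the drawer's inner floor (upper side), 34 mm above the counter; moves with the drawer, axes as the warmer's. The floor runs 195 mm back (x = 0 to 195) and is 330 mm wide (y); side and rear walls 55 mm high, front to 110 mm; 117 mm free under the roof. Four pans fit in one row, 80 mm apart, lips to the back.
- elbow_shell: Bystander: orange thermoplastic elbow shell, a bent trough about 150 x 130 x 42 mm, on the counter.
- spray: Bystander: white spray bottle, 60 mm across, 150 mm tall, on the counter.
- bar1: Bystander: aluminium outrigger bar 150 x 14 x 5 mm with a 20 mm upturned end; origin at its underside.
- bar2: Bystander: the other outrigger bar, same size; origin at its underside.
- cork_block: Bystander: cork sanding block 110 x 60 x 35 mm; origin at its underside.
- deburrer: Bystander: deburring tool, green handle 22 mm thick, 150 mm long; origin at its underside.
- goniometer: Bystander: clear plastic goniometer, two flat arms 170 and 150 mm long; origin at its underside.

How it is judged:
On the way, in this order (a step that is already met when the one before it is completed fails the run):
1. the drawer is pulled out to its stop (value of joint drawer above 0.192 m), for 0.2 s.
2. every pan stands level on the floor of the pulled-out drawer (x of pan1_mid in the frame of drawer_floor between 0.0375 and 0.1575 m and y of pan1_mid in the frame of drawer_floor between -0.145 and 0.145 m and z of pan1_mid in the frame of drawer_floor between 0.02 and 0.034 m and angle between each of pan1_mid, pan2_mid, pan3_mid, pan4_mid's own z axis and vertical below 0.1 rad and x of pan2_mid in the frame of drawer_floor between 0.0375 and 0.1575 m and y of pan2_mid in the frame of drawer_floor between -0.145 and 0.145 m and z of pan2_mid in the frame of drawer_floor between 0.02 and 0.034 m and x of pan3_mid in the frame of drawer_floor between 0.0375 and 0.1575 m and y of pan3_mid in the frame of drawer_floor between -0.145 and 0.145 m and z of pan3_mid in the frame of drawer_floor between 0.02 and 0.034 m and x of pan4_mid in the frame of drawer_floor between 0.0375 and 0.1575 m and y of pan4_mid in the frame of drawer_floor between -0.145 and 0.145 m and z of pan4_mid in the frame of drawer_floor between 0.02 and 0.034 m and value of joint drawer above 0.15 m), for 0.2 s.
At the end, for the whole second after the job is handed in: The drawer is shut to within 8 mm and every pan that hung on the rail stands in it, level within 0.1 rad with its underside on the drawer floor, at rest and released (value of joint drawer below 0.008 m and x of pan1_mid in the frame of drawer_floor between 0.0375 and 0.1575 m and y of pan1_mid in the frame of drawer_floor between -0.145 and 0.145 m and z of pan1_mid in the frame of drawer_floor between 0.02 and 0.034 m and angle between each of pan1_mid, pan2_mid, pan3_mid, pan4_mid's own z axis and vertical below 0.1 rad and x of pan2_mid in the frame of drawer_floor between 0.0375 and 0.1575 m and y of pan2_mid in the frame of drawer_floor between -0.145 and 0.145 m and z of pan2_mid in the frame of drawer_floor between 0.02 and 0.034 m and x of pan3_mid in the frame of drawer_floor between 0.0375 and 0.1575 m and y of pan3_mid in the frame of drawer_floor between -0.145 and 0.145 m and z of pan3_mid in the frame of drawer_floor between 0.02 and 0.034 m and x of pan4_mid in the frame of drawer_floor between 0.0375 and 0.1575 m and y of pan4_mid in the frame of drawer_floor between -0.145 and 0.145 m and z of pan4_mid in the frame of drawer_floor between 0.02 and 0.034 m and linear speed of each of pan1, pan2, pan3, pan4 below 0.02 m/s); the robot touches nothing.
It fails at once if another thing on the counter is moved more than 40 mm (distance of any of elbow_shell, bar1, bar2, cork_block, deburrer, spray, goniometer from where it was at the start of the episode above 0.04 m).
Of pan1, pan2, pan3, pan4 only 2 to 4 are there at a start; the rules pass over those that are not, and their reading is None.
At some moment in a run one of pan1, pan2, pan3, pan4 may be knocked a few centimetres aside while the robot is not near it.
It also fails if it takes over 210 s, if anything falls off the work surface, if the arm or the gripper's body presses on something with over 40 N, if the wrist force passes 120 N, or if a joint passes its speed limit or range.

## Robot

A 6-joint arm with a two-finger parallel gripper is mounted at the origin on the work surface. World frame = base frame: x ahead of the robot, y to its left, z up, the work surface at z = 0. Lengths are in m, angles in rad, forces in N, time in s.
With the tool pointing down it reaches from about 0.25 to 0.725 m from the base axis. Payload 4 kg.
Tool frame: the origin (TCP) lies midway between the tips of the shut fingers; the grasp point (between the pads) lies r.grip_depth behind it (r.grip_depth is the distance from the TCP to the grasp point, in m); z points along the fingers, y is the line along which they close (so a half turn about z gives the same grasp; the last joint's range is limited). The gripper opens to 85 mm and grips with 20 to 120 N. Pads are 22 mm wide; open, the fingers measure 114 mm over their backs; the gripper's body (76 mm by 85 mm) begins 54 mm behind the grasp point. The pads swing forward as they close: fully open they stand 13 mm farther back than shut.
Start: joints at [-1.257, 0.241, 0.005, 1.335, 0, 1.571], TCP at [0.154, -0.476, 0.231] pointing down, gripper open.
Joint ranges: [-2.72, 2.72], [-1.05, 1.87], [-1.09, 1.28], [-1.99, 2.15], [-1.42, 1.44], [-3.14, 3.14]. Speed limits (rad/s): [2.79, 2.79, 3.14, 3.14, 3.14, 3.14].

## Interface

Orientations are given as a rotation vector (axis times angle).
In Python, from bench import r gives the robot as it stands.
- The arm moves only by the tool servo_tool, never from a script. Its argument "motion" is a list of rows, each an object with "dp": the shift along the tool's x, y, z in cm, a list of three; "rot": the turn, a rotation vector about the tool's x, y, z in degrees, a list of three; "hand": the closure, from 0 (fully open) to 1 (shut). A call has 1 to 5 rows; each row shifts and turns the commanded pose from where the row before left it, along the tool's axes as they then stand; what a row does not reach is not made up. A row lasts 1/12 s, in which the tool goes at most 41.7 mm and 7.16 degrees, less where a joint would pass 70% of its speed; a pose out of reach is approached as far as the arm can. A call with a gripper value outside its range is refused whole. The fingers move at their own pace and stop on an object; the grip force is fixed at half the most. Time passes only in rows, so rows that do not move let the fingers close. It gives the time, the measured TCP pose, the force, the opening and the grip force at its end, in the units of the state.
- r.read_state(): the state, without advancing time (a new reading comes with each control period).
- r.snapshot(name): name is "scene" or "top" or "wrist"; returns the picture (384x512x3 uint8, red, green, blue); there is no depth.
- r.camera_info(name): a dict with "K" (3x3 intrinsics, pixels), "world_from_camera" (4x4, takes a point from camera to world coordinates); the wrist camera has in their place "T_tool_cam" (4x4, takes a point from camera to tool coordinates, whose origin is the TCP and whose axes are the flange's). Camera axes: x right, y up, looking along -z (the intrinsics and any distortion apply to the point x, -y, -z); pixel columns grow to the right and rows downward; lengths in m; the calibration is good to about 2 mm. A picture is of the moment at which its call begins: read the wrist's pose just before it. camera_info takes no time and is no camera call.
- r.hand_in(): hands the job in; it is judged then, once.
The state is a dict: "time": time; "qpos": joint angles; "joint_vel": joint speeds; "effort": joint torques, N m; "tcp_pos": TCP position; "orientation": TCP orientation; "force": force on the tool from outside, world axes, zero at the start; "wrist_torque": the same for the moment, N m; "width": finger opening in m; "finger_force": force on a finger pad.
Only numpy, scipy, OpenCV 4.12 (cv2) and the standard library are available. Lean on these libraries where they do the work, as an engineer would, in place of code of your own. Each camera call takes 0.05 s, during which the arm holds its last target. There are 200 camera calls.

## Working session

There is one attempt and no reset: what is moved stays moved. The work goes in short steps, Python scripts to look and compute and a tool call to move; the robot and the scene stay as the last step left them, time stands still between calls to the robot, and variables do not carry over. Pictures are saved under pics/ and viewed, at most 14 in all, crops included, and the job is handed in when it is done.

Besides the shell and the picture viewer there is one more tool, called after "Request:" as name(argument=value, ...), one argument or row to a line, values as JSON. servo_tool: Moves the arm, as the interface text tells. Its arguments: {"type":"object","properties":{"motion":{"type":"array"}},"required":["motion"]}

```bash
ls; mkdir -p pics
python3 - <<'E'
from bench import r
import cv2,numpy as np
np.set_printoptions(precision=4,suppress=True)
s=r.read_state();print(s,r.grip_depth)
for n in ["scene","top"]:
    im=r.snapshot(n);cv2.imwrite(f"pics/{n}0.png",im[:,:,::-1])
    print(n,r.camera_info(n))
print(r.camera_info("wrist"))
E
```

```text
pics
{'time': 0.0, 'qpos': array([-1.257 ,  0.2414,  0.0037,  1.3352,  0.    ,  1.5708]), 'joint_vel': array([ 0.0014, -0.0013, -0.0023,  0.0019, -0.0002, -0.0017]), 'effort': array([ -0.0004, -37.2318,  25.2407,   0.0169,  -0.0002,   0.    ]), 'tcp_pos': array([ 0.1541, -0.475 ,  0.2304]), 'orientation': array([-3.1009, -0.4905,  0.0005]), 'force': array([-0.3179, -0.3626, -0.4352]), 'wrist_torque': array([ 0.036 ,  0.0405, -0.0095]), 'finger_force': 0.0, 'width': 0.08527737610159768} 0.0187
scene {'K': array([[355.5428,   0.    , 251.1129],
       [  0.    , 355.5428, 192.9785],
       [  0.    ,   0.    ,   1.    ]]), 'world_from_camera': array([[ 0.8387, -0.454 ,  0.3007,  0.8955],
       [ 0.5444,  0.7125, -0.4426, -0.4173],
       [-0.0133,  0.5349,  0.8448,  1.029 ],
       [ 0.    ,  0.    ,  0.    ,  1.    ]])}
top {'K': array([[496.4543,   0.    , 256.2641],
       [  0.    , 496.4543, 192.8165],
       [  0.    ,   0.    ,   1.    ]]), 'world_from_camera': array([[-0.0137,  0.9904, -0.1374,  0.3487],
       [-0.9998, -0.0119,  0.0135,  0.0886],
       [ 0.0118,  0.1375,  0.9904,  1.4887],
       [ 0.    ,  0.    ,  0.    ,  1.    ]])}
{'K': array([[300.3876,   0.    , 252.3134],
       [  0.    , 300.3876, 186.3197],
       [  0.    ,   0.    ,   1.    ]]), 'T_tool_cam': array([[-0.0003,  0.9549,  0.2969,  0.076 ],
       [ 1.    ,  0.0004, -0.0003, -0.    ],
       [-0.0005,  0.2969, -0.9549, -0.1428],
       [ 0.    ,  0.    ,  0.    ,  1.    ]])}
```

View pics/scene0.png

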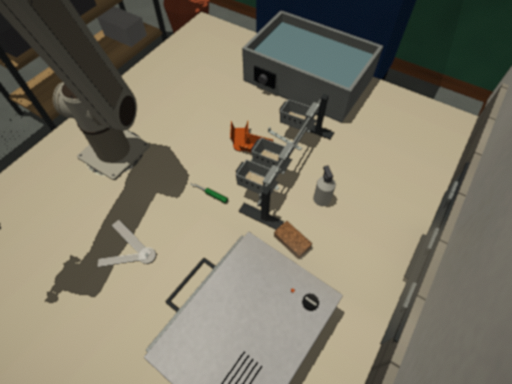

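View pics/top0.png

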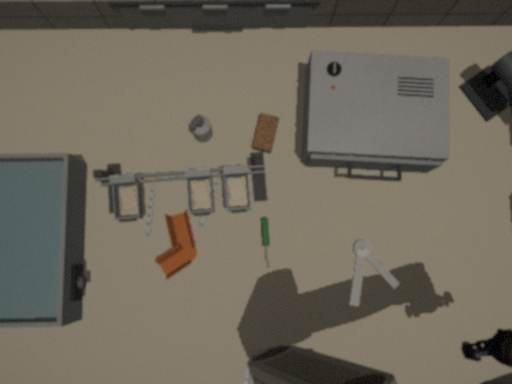

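The scene view shows the rail with three pans and the shut warmer at the bottom. In the top view, the pans are near (127,200), (201,192) and (236,187), the handle near (368,172), and the elbow shell and bars lie close to the rail. I'll enlarge it to get pixels.

```bash
cat > h.py <<'E'
from bench import r
import cv2,numpy as np
from scipy.spatial.transform import Rotation as R
np.set_printoptions(precision=4,suppress=True)
def back(n,uv,z,pose=None):
    ci=r.camera_info(n);K=ci["K"]
    if n=="wrist":
        T=np.eye(4);T[:3,:3]=R.from_rotvec(pose["orientation"]).as_matrix();T[:3,3]=pose["tcp_pos"];T=T@ci["T_tool_cam"]
    else:T=ci["world_from_camera"]
    d=np.linalg.inv(K)@[uv[0],uv[1],1];d=T[:3,:3]@(d*[1,-1,-1]);o=T[:3,3]
    return o+d*(z-o[2])/d[2]
def proj(n,P,pose=None):
    ci=r.camera_info(n);K=ci["K"]
    if n=="wrist":
        T=np.eye(4);T[:3,:3]=R.from_rotvec(pose["orientation"]).as_matrix();T[:3,3]=pose["tcp_pos"];T=T@ci["T_tool_cam"]
    else:T=ci["world_from_camera"]
    p=np.linalg.inv(T)@np.r_[P,1];q=K@(p[:3]*[1,-1,-1]);return q[:2]/q[2]
E
python3 - <<'E'
import cv2
im=cv2.imread("pics/top0.png")
a=cv2.resize(im[140:240,90:280],None,fx=4,fy=4,interpolation=cv2.INTER_CUBIC)
cv2.imwrite("pics/a.png",a)
b=cv2.resize(im[40:200,295:460],None,fx=3.5,fy=3.5,interpolation=cv2.INTER_CUBIC);cv2.imwrite("pics/b.png",b)
E
```

```text
(no output)
```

View pics/a.png

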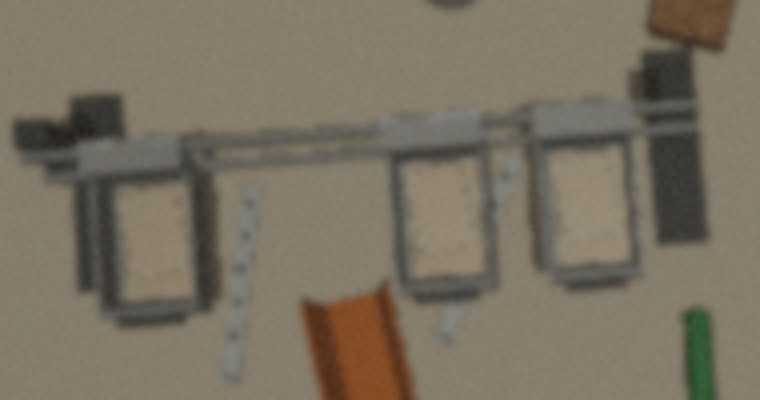

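View pics/b.png

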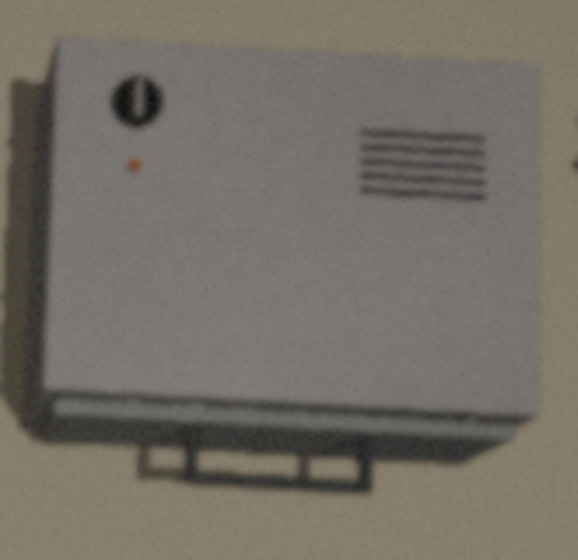

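Run:
```python
from h import *
b=lambda u,v:(u/3.5+295,v/3.5+40)
a=lambda u,v:(u/4+90,v/4+140)
P=[back("top",b(*p),.165) for p in [(43,390),(537,412),(60,40),(540,62)]]
print("roof",P)
for i,j in[(0,1),(2,3),(0,2),(1,3)]:print(np.linalg.norm(P[i]-P[j]))
print("front mid",(P[0]+P[1])/2,"yaw",np.arctan2(*(-(P[1]-P[0])[[0,1]]*[-1,1])))
H=[back("top",b(*p),.125) for p in [(187,478),(370,488)]];print("handle",H,(H[0]+H[1])/2,np.linalg.norm(H[0]-H[1]))
for n,u in dict(A=(152,315),B=(446,290),C=(595,278)).items(): print(n,back("top",a(*u),.133))
for n,u in dict(A=[(78,140),(182,178)],B=[(380,115),(482,152)],C=[(532,103),(634,138)]).items(): print(n,back("top",a(*np.mean(u,0)),.157))
print("rail",[back("top",a(*u),.155) for u in [(190,143),(690,104)]])
```

```text
roof [array([ 0.6445, -0.0702,  0.165 ]), array([ 0.6227, -0.4557,  0.165 ]), array([ 0.9309, -0.0919,  0.165 ]), array([ 0.9091, -0.4774,  0.165 ])]
0.3861213932508142
0.38616742258973435
0.28727564031572234
0.28722315020102934
front mid [ 0.6336 -0.263   0.165 ] yaw -0.056449802609392925
handle [array([ 0.5805, -0.1881,  0.125 ]), array([ 0.5707, -0.3341,  0.125 ])] [ 0.5756 -0.2611  0.125 ] 0.14639301169666324
A [0.4694 0.421  0.133 ]
B [0.4841 0.2207 0.133 ]
C [0.491  0.1187 0.133 ]
A [0.5734 0.4323 0.157 ]
B [0.5886 0.2287 0.157 ]
C [0.5964 0.1254 0.157 ]
rail [array([0.5843, 0.3924, 0.155 ]), array([0.6074, 0.0523, 0.155 ])]
```

```bash
cat >> h.py <<'E'
import json
WY,RY=-0.0565,0.068
def tool(yaw,th=0.):
    # tool down, tool y along (yaw) x axis, tilt th front-up about that frame's y
    B=R.from_matrix(np.array([[0,1,0],[1,0,0],[0,0,-1.]]))
    return R.from_euler("z",yaw)*R.from_euler("y",th)*B
def plan(way,hand,step=0.038,rstep=6.5,pose=None,q=1):
    """way: list of (tcp, Rotation[,hand[,step]]); prints rows in calls of 5"""
    s=pose or r.read_state();p=np.array(s["tcp_pos"]);o=R.from_rotvec(s["orientation"])
    rows=[]
    for w in way:
        P,O=np.array(w[0]),w[1];h=w[2] if len(w)>2 else hand;st=w[3] if len(w)>3 else step
        ang=np.degrees((o.inv()*O).magnitude())
        n=max(1,int(np.ceil(max(np.linalg.norm(P-p)/st,ang/rstep))))
        p0,o0,rv=p.copy(),o,(o.inv()*O).as_rotvec()
        for k in range(1,n+1):
            d=np.round(o.inv().apply(p0+(P-p0)*k/n-p)*100,q)+0.
            t=np.round(np.degrees((o.inv()*(o0*R.from_rotvec(rv*k/n))).as_rotvec()),1)+0.
            t[abs(t)<.15]=0
            p=p+o.apply(d/100);o=o*R.from_rotvec(np.radians(t))
            rows.append({"dp":d.tolist(),"rot":t.tolist(),"hand":h})
    for i in range(0,len(rows),5):print(json.dumps(rows[i:i+5]))
    print("end",p,"of",P)
E
python3 - <<'E'
from h import *
plan([([.5,-.3,.23],tool(WY)),([.5756,-.2611,.22],tool(WY)),([.5756,-.2611,.20],tool(WY))],0.6)
E
```

```text
[{"dp": [3.5, -0.5, 0.0], "rot": [0.0, 0.0, -6.3], "hand": 0.6}, {"dp": [3.5, -0.2, 0.0], "rot": [0.0, 0.0, -6.2], "hand": 0.6}, {"dp": [3.5, 0.2, 0.0], "rot": [0.0, 0.0, -6.3], "hand": 0.6}, {"dp": [3.5, 0.6, 0.0], "rot": [0.0, 0.0, -6.2], "hand": 0.6}, {"dp": [3.4, 1.0, 0.0], "rot": [0.0, 0.0, -6.3], "hand": 0.6}]
[{"dp": [3.2, 1.4, 0.0], "rot": [0.0, 0.0, -6.2], "hand": 0.6}, {"dp": [3.1, 1.6, 0.0], "rot": [0.0, 0.0, -6.3], "hand": 0.6}, {"dp": [2.9, 2.1, 0.0], "rot": [0.0, 0.0, -6.2], "hand": 0.6}, {"dp": [2.7, 2.3, 0.0], "rot": [0.0, 0.0, -6.3], "hand": 0.6}, {"dp": [2.4, 2.6, 0.1], "rot": [0.0, 0.0, -6.2], "hand": 0.6}]
[{"dp": [2.0, 2.8, 0.0], "rot": [0.0, 0.0, -6.3], "hand": 0.6}, {"dp": [1.5, 2.4, 0.3], "rot": [0.0, 0.0, 0.0], "hand": 0.6}, {"dp": [1.4, 2.5, 0.3], "rot": [0.0, 0.0, 0.0], "hand": 0.6}, {"dp": [1.5, 2.4, 0.4], "rot": [0.0, 0.0, 0.0], "hand": 0.6}, {"dp": [0.0, 0.0, 2.0], "rot": [0.0, 0.0, 0.0], "hand": 0.6}]
end [ 0.5752 -0.2606  0.1996] of [ 0.5756 -0.2611  0.2   ]
```

Request:
servo_tool(
  motion=[
    {"dp": [3.5, -0.5, 0.0], "rot": [0.0, 0.0, -6.3], "hand": 0.6},
    {"dp": [3.5, -0.2, 0.0], "rot": [0.0, 0.0, -6.2], "hand": 0.6},
    {"dp": [3.5, 0.2, 0.0], "rot": [0.0, 0.0, -6.3], "hand": 0.6},
    {"dp": [3.5, 0.6, 0.0], "rot": [0.0, 0.0, -6.2], "hand": 0.6},
    {"dp": [3.4, 1.0, 0.0], "rot": [0.0, 0.0, -6.3], "hand": 0.6},
  ],
)

```text
time: 0.52
tcp_pos: [0.3126, -0.3946, 0.2309]
orientation: [-2.852, -1.316, 0.0]
force: [-0.7, -0.6, 0.2]
width: 0.0343
finger_force: 0.0
```

Request:
servo_tool(
  motion=[
    {"dp": [3.2, 1.4, 0.0], "rot": [0.0, 0.0, -6.2], "hand": 0.6},
    {"dp": [3.1, 1.6, 0.0], "rot": [0.0, 0.0, -6.3], "hand": 0.6},
    {"dp": [2.9, 2.1, 0.0], "rot": [0.0, 0.0, -6.2], "hand": 0.6},
    {"dp": [2.7, 2.3, 0.0], "rot": [0.0, 0.0, -6.3], "hand": 0.6},
    {"dp": [2.4, 2.6, 0.1], "rot": [0.0, 0.0, -6.2], "hand": 0.6},
  ],
)

```text
time: 0.93
tcp_pos: [0.4703, -0.3149, 0.2299]
orientation: [-2.392, -2.036, 0.0]
force: [0.7, 0.2, 1.1]
width: 0.0342
finger_force: 0.0
```

Request:
servo_tool(
  motion=[
    {"dp": [2.0, 2.8, 0.0], "rot": [0.0, 0.0, -6.3], "hand": 0.6},
    {"dp": [1.5, 2.4, 0.3], "rot": [0.0, 0.0, 0.0], "hand": 0.6},
    {"dp": [1.4, 2.5, 0.3], "rot": [0.0, 0.0, 0.0], "hand": 0.6},
    {"dp": [1.5, 2.4, 0.4], "rot": [0.0, 0.0, 0.0], "hand": 0.6},
    {"dp": [0.0, 0.0, 2.0], "rot": [0.0, 0.0, 0.0], "hand": 0.6},
  ],
)

```text
time: 1.35
tcp_pos: [0.5812, -0.2587, 0.202]
orientation: [2.273, 2.16, 0.007]
force: [-0.1, -0.2, 1.4]
width: 0.0344
finger_force: 0.0
```

Run:
```python
from h import *
s=r.read_state();print(s["tcp_pos"],s["orientation"],s["width"],s["qpos"],s["force"])
im=r.snapshot("wrist")[:,:,::-1].copy()
for P in [(.5756,-.2611,.125),(.5805,-.1881,.125),(.5707,-.3341,.125)]:
    cv2.circle(im,tuple(int(x) for x in proj("wrist",np.array(P),s)),2,(0,0,255),-1)
cv2.imwrite("pics/w1.png",im)
```

```text
[ 0.5812 -0.2587  0.202 ] [2.2731 2.1601 0.007 ] 0.03439796556966071 [-0.4196  0.5235  0.3466  1.3868  0.0019  1.2021] [-0.0748 -0.2275  1.398 ]
```

View pics/w1.png

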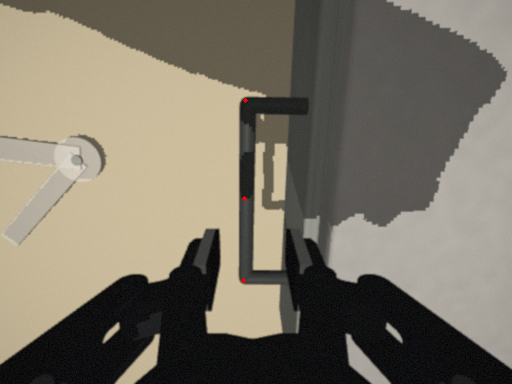

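The handle bar runs from (248,105) to (246,278), about 2–3 mm further in +x than my estimate, and is well between the fingers. I'll descend and grip.

Run:
```python
from h import *
s=r.read_state()
c=[.578,-.2605,.106]
d=np.array([-np.cos(WY),-np.sin(WY),0])
plan([(c,tool(WY),.6,.025),(c+d*0,tool(WY),.9),],.6)
print("close rows, then pull")
p=dict(tcp_pos=np.array(c),orientation=tool(WY).as_rotvec())
plan([(c+d*.19,tool(WY),.9,.032)],.9,pose=p)
```

```text
[{"dp": [0.0, 0.0, 2.2], "rot": [0.0, 0.0, 0.0], "hand": 0.6}, {"dp": [-0.1, 0.1, 2.3], "rot": [0.0, 0.0, 0.0], "hand": 0.6}, {"dp": [0.0, 0.0, 2.2], "rot": [-0.2, 0.0, 0.2], "hand": 0.6}, {"dp": [-0.1, 0.1, 2.2], "rot": [0.0, 0.0, 0.0], "hand": 0.6}, {"dp": [0.0, 0.0, 0.0], "rot": [0.0, 0.0, 0.0], "hand": 0.9}]
end [ 0.5781 -0.2607  0.1064] of [ 0.578  -0.2605  0.106 ]
close rows, then pull
[{"dp": [0.0, -3.2, 0.0], "rot": [0.0, 0.0, 0.0], "hand": 0.9}, {"dp": [0.0, -3.1, 0.0], "rot": [0.0, 0.0, 0.0], "hand": 0.9}, {"dp": [0.0, -3.2, 0.0], "rot": [0.0, 0.0, 0.0], "hand": 0.9}, {"dp": [0.0, -3.2, 0.0], "rot": [0.0, 0.0, 0.0], "hand": 0.9}, {"dp": [0.0, -3.1, 0.0], "rot": [0.0, 0.0, 0.0], "hand": 0.9}]
[{"dp": [0.0, -3.2, 0.0], "rot": [0.0, 0.0, 0.0], "hand": 0.9}]
end [ 0.3883 -0.2498  0.106 ] of [ 0.3883 -0.2498  0.106 ]
```

Request:
servo_tool(
  motion=[
    {"dp": [0.0, 0.0, 2.0], "rot": [0.0, 0.0, 0.0], "hand": 0.6},
    {"dp": [0, 0, 0], "rot": [0.0, 0.0, 0.0], "hand": 0.6},
    {"dp": [0, 0, 0], "rot": [0.0, 0.0, 0.0], "hand": 0.6},
  ],
)

```text
time: 1.65
tcp_pos: [0.5737, -0.2609, 0.1789]
orientation: [-2.28, -2.155, 0.003]
force: [-0.2, 0.7, 0.2]
width: 0.0341
finger_force: 0.0
```

Request:
servo_tool(
  motion=[
    {"dp": [0.0, 0.4, 2.5], "rot": [0.0, 0.0, 0.0], "hand": 0.6},
    {"dp": [0, 0, 2.5], "rot": [0.0, 0.0, 0.0], "hand": 0.6},
    {"dp": [0, 0, 2.3], "rot": [0.0, 0.0, 0.0], "hand": 0.6},
    {"dp": [0, 0, 0], "rot": [0.0, 0.0, 0.0], "hand": 0.9},
    {"dp": [0, 0, 0], "rot": [0.0, 0.0, 0.0], "hand": 0.9},
  ],
)

```text
time: 2.07
tcp_pos: [0.5778, -0.2614, 0.107]
orientation: [-2.282, -2.155, 0.002]
force: [3.5, -1.0, -8.4]
width: 0.0112
finger_force: 22.4
```

Request:
servo_tool(
  motion=[
    {"dp": [0, 0, 0], "rot": [0.0, 0.0, 0.0], "hand": 0.9},
    {"dp": [0, 0, 0], "rot": [0.0, 0.0, 0.0], "hand": 0.9},
  ],
)

```text
time: 2.23
tcp_pos: [0.5782, -0.2615, 0.1072]
orientation: [-2.282, -2.156, 0.002]
force: [-3.0, 0.3, -9.4]
width: 0.0101
finger_force: 58.3
```

Request:
servo_tool(
  motion=[
    {"dp": [0.0, -2.0, 0.0], "rot": [0, 0, 0], "hand": 0.9},
    {"dp": [0.0, -3.0, 0.0], "rot": [0, 0, 0], "hand": 0.9},
    {"dp": [0.0, -3.0, 0.0], "rot": [0, 0, 0], "hand": 0.9},
    {"dp": [0.0, -3.0, 0.0], "rot": [0, 0, 0], "hand": 0.9},
    {"dp": [0.0, -3.0, 0.0], "rot": [0, 0, 0], "hand": 0.9},
  ],
)

```text
time: 2.65
tcp_pos: [0.4402, -0.252, 0.1072]
orientation: [2.281, 2.16, 0.008]
force: [5.2, 2.5, -14.2]
width: 0.0098
finger_force: 60.8
```

Request:
servo_tool(
  motion=[
    {"dp": [0.0, -3.0, 0.0], "rot": [0, 0, 0], "hand": 0.9},
    {"dp": [0.0, -2.0, 0.0], "rot": [0, 0, 0], "hand": 0.9},
    {"dp": [0, -0.5, 0], "rot": [0, 0, 0], "hand": 0.9},
    {"dp": [0, 0, 0], "rot": [0, 0, 0], "hand": 0.9},
  ],
)

```text
time: 2.98
tcp_pos: [0.3817, -0.2479, 0.1071]
orientation: [-2.28, -2.153, -0.002]
force: [-2.1, 6.9, -12.1]
width: 0.0098
finger_force: 61.1
```

Moved 196.5 mm; ease on to feel the stop.

Request:
servo_tool(
  motion=[
    {"dp": [0, -0.3, 0], "rot": [0, 0, 0], "hand": 0.9},
    {"dp": [0, -0.2, 0], "rot": [0, 0, 0], "hand": 0.9},
    {"dp": [0, 0, 0], "rot": [0, 0, 0], "hand": 0.9},
  ],
)

```text
time: 3.23
tcp_pos: [0.3799, -0.2478, 0.1071]
orientation: [-2.28, -2.157, -0.007]
force: [1.5, 6.2, -13.8]
width: 0.0098
finger_force: 61.1
```

Request:
servo_tool(
  motion=[
    {"dp": [0, 0, 0], "rot": [0, 0, 0], "hand": 0.6},
    {"dp": [0, 0, 0], "rot": [0, 0, 0], "hand": 0.6},
    {"dp": [0, 0, -2], "rot": [0, 0, 0], "hand": 0.6},
    {"dp": [0, 0, -4], "rot": [0, 0, 0], "hand": 0.6},
    {"dp": [0, 0, -4], "rot": [0, 0, 0], "hand": 0.6},
  ],
)

```text
time: 3.65
tcp_pos: [0.38, -0.2507, 0.2098]
orientation: [2.282, 2.157, -0.0]
force: [1.9, -0.1, -0.4]
width: 0.0338
finger_force: 0.0
```

Request:
servo_tool(
  motion=[
    {"dp": [0, 0, -3], "rot": [0, 0, 0], "hand": 0.6},
    {"dp": [0, 0, 0], "rot": [0, 0, 0], "hand": 0.6},
    {"dp": [0, 0, 0], "rot": [0, 0, 0], "hand": 0.6},
  ],
)

```text
time: 3.9
tcp_pos: [0.3823, -0.2522, 0.2418]
orientation: [2.275, 2.15, 0.003]
force: [0.8, 0.4, 0.1]
width: 0.0341
finger_force: 0.0
```

Run:
```python
from h import *
plan([([.485,.1187,.21],tool(RY)),([.485,.1187,.21],tool(RY)),([.485,.1187,.21],tool(RY))],0.4)
```

```text
[{"dp": [3.4, 0.7, 0.3], "rot": [0.0, 0.0, -0.6], "hand": 0.4}, {"dp": [3.4, 0.8, 0.3], "rot": [0.0, 0.0, -0.7], "hand": 0.4}, {"dp": [3.4, 0.8, 0.2], "rot": [0.0, 0.0, -0.6], "hand": 0.4}, {"dp": [3.4, 0.9, 0.3], "rot": [0.2, 0.0, -0.7], "hand": 0.4}, {"dp": [3.4, 0.9, 0.3], "rot": [0.0, 0.2, -0.6], "hand": 0.4}]
[{"dp": [3.4, 0.9, 0.3], "rot": [0.0, 0.0, -0.7], "hand": 0.4}, {"dp": [3.3, 1.0, 0.2], "rot": [0.0, 0.0, -0.6], "hand": 0.4}, {"dp": [3.4, 1.0, 0.3], "rot": [0.2, 0.0, -0.7], "hand": 0.4}, {"dp": [3.3, 1.0, 0.3], "rot": [0.0, 0.0, -0.6], "hand": 0.4}, {"dp": [3.4, 1.1, 0.3], "rot": [0.0, 0.0, -0.7], "hand": 0.4}]
[{"dp": [3.3, 1.1, 0.3], "rot": [0.0, 0.2, -0.6], "hand": 0.4}, {"dp": [0.0, 0.0, 0.0], "rot": [0.0, 0.0, 0.0], "hand": 0.4}, {"dp": [0.0, 0.0, 0.0], "rot": [0.0, 0.0, 0.0], "hand": 0.4}]
end [0.4845 0.1189 0.2097] of [0.485  0.1187 0.21  ]
```

Request:
servo_tool(
  motion=[
    {"dp": [3.4, 0.7, 0.3], "rot": [0.0, 0.0, -0.6], "hand": 0.4},
    {"dp": [3.4, 0.8, 0.3], "rot": [0.0, 0.0, -0.7], "hand": 0.4},
    {"dp": [3.4, 0.8, 0.2], "rot": [0.0, 0.0, -0.6], "hand": 0.4},
    {"dp": [3.4, 0.9, 0.3], "rot": [0.2, 0.0, -0.7], "hand": 0.4},
    {"dp": [3.4, 0.9, 0.3], "rot": [0.0, 0.2, -0.6], "hand": 0.4},
  ],
)

```text
time: 4.32
tcp_pos: [0.4267, -0.0804, 0.223]
orientation: [-2.219, -2.218, -0.0]
force: [1.3, -0.5, 0.5]
width: 0.051
finger_force: 0.0
```

Request:
servo_tool(
  motion=[
    {"dp": [3.4, 0.9, 0.3], "rot": [0.0, 0.0, -0.7], "hand": 0.4},
    {"dp": [3.3, 1.0, 0.2], "rot": [0.0, 0.0, -0.6], "hand": 0.4},
    {"dp": [3.4, 1.0, 0.3], "rot": [0.2, 0.0, -0.7], "hand": 0.4},
    {"dp": [3.3, 1.0, 0.3], "rot": [0.0, 0.0, -0.6], "hand": 0.4},
    {"dp": [3.4, 1.1, 0.3], "rot": [0.0, 0.0, -0.7], "hand": 0.4},
  ],
)

```text
time: 4.73
tcp_pos: [0.4727, 0.0891, 0.2092]
orientation: [-2.152, -2.28, 0.004]
force: [1.4, -0.6, -0.2]
width: 0.0514
finger_force: 0.0
```

Request:
servo_tool(
  motion=[
    {"dp": [3.3, 1.1, 0.3], "rot": [0.0, 0.2, -0.6], "hand": 0.4},
    {"dp": [0.0, 0.0, 0.0], "rot": [0.0, 0.0, 0.0], "hand": 0.4},
    {"dp": [0.0, 0.0, 0.0], "rot": [0.0, 0.0, 0.0], "hand": 0.4},
  ],
)

```text
time: 4.98
tcp_pos: [0.4815, 0.1226, 0.2057]
orientation: [-2.134, -2.292, 0.002]
force: [-0.6, -0.4, 0.1]
width: 0.0515
finger_force: 0.0
```

Run:
```python
from h import *
s=r.read_state();print(s["tcp_pos"],s["orientation"],s["width"])
w=r.snapshot("wrist")[:,:,::-1].copy();cv2.imwrite("pics/w2raw.png",w)
for P in [(.491,.1187,.133),(.5964,.1254,.157)]:
    cv2.circle(w,tuple(int(x) for x in proj("wrist",np.array(P),s)),2,(0,0,255),-1)
t=r.snapshot("top")[:,:,::-1].copy();cv2.imwrite("pics/top1.png",t)
t2=cv2.resize(t[140:260,295:460],None,fx=3.2,fy=3.2,interpolation=cv2.INTER_CUBIC)
c=np.zeros((600,528,3),np.uint8);c=cv2.copyMakeBorder(t2,0,0,0,0,0)
cv2.imwrite("pics/w2.png",w);cv2.imwrite("pics/t2.png",t2)
```

```text
[0.4815 0.1226 0.2057] [-2.1341 -2.2916  0.0016] 0.05148905391005238
```

View pics/w2.png

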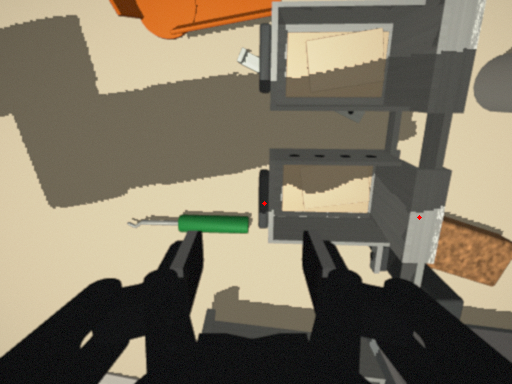

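View pics/t2.png

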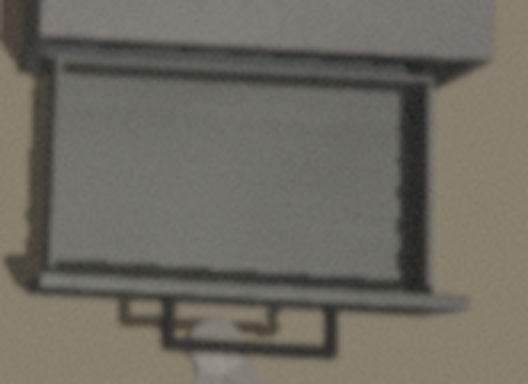

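The wrist view shows pan C's rib at (264,199) with its wall edge at about 276, so the rib and wall are centred at about x 0.4935, y 0.121. The drawer is out, and its floor spans (50,262)–(403,280) at the front in the crop. I'll descend on C and measure the drawer at the same time.

Request:
servo_tool(
  motion=[
    {"dp": [-0.1, 1.2, 1.5], "rot": [0, 0, 0], "hand": 0.4},
    {"dp": [0, 0, 2.5], "rot": [0, 0, 0], "hand": 0.4},
    {"dp": [0, 0, 2.5], "rot": [0, 0, 0], "hand": 0.4},
    {"dp": [0, 0, 2.5], "rot": [0, 0, 0], "hand": 0.4},
    {"dp": [0, 0, 1.2], "rot": [0, 0, 0], "hand": 0.4},
  ],
)

```text
time: 5.5
tcp_pos: [0.4909, 0.1194, 0.1019]
orientation: [-2.14, -2.283, 0.006]
force: [-0.7, -0.7, -0.0]
width: 0.0506
finger_force: 0.0
```

Request:
servo_tool(
  motion=[
    {"dp": [0, 0, 0], "rot": [0, 0, 0], "hand": 0.4},
    {"dp": [0, 0, 0], "rot": [0, 0, 0], "hand": 0.4},
  ],
)

```text
time: 5.67
tcp_pos: [0.4924, 0.1202, 0.1045]
orientation: [-2.14, -2.285, 0.002]
force: [0.7, -0.0, -0.1]
width: 0.0514
finger_force: 0.0
```

Run:
```python
from h import *
t=lambda u,v:(u/3.2+295,v/3.2+140)
for n,z,ps in [("floor",.034,[(50,262),(403,280),(65,72),(400,90)]),("frontwalltop outer",.144,[(35,288),(468,308)]),("frontwalltop inner",.144,[(40,270),(430,293)]),("handle",.125,[(165,348),(335,353)]),("roof front",.165,[(40,38),(490,62)])]:
    P=[back("top",t(*p),z)for p in ps];print(n,*P)
```

```text
floor [ 0.4623 -0.0899  0.034 ] [ 0.4416 -0.4143  0.034 ] [ 0.6397 -0.109   0.034 ] [ 0.6191 -0.4221  0.034 ]
frontwalltop outer [ 0.4318 -0.063   0.144 ] [ 0.4101 -0.4302  0.144 ]
frontwalltop inner [ 0.447  -0.0677  0.144 ] [ 0.4232 -0.3986  0.144 ]
handle [ 0.3803 -0.1751  0.125 ] [ 0.3741 -0.3207  0.125 ]
roof front [ 0.6432 -0.0708  0.165 ] [ 0.6181 -0.4546  0.165 ]
```

Request:
servo_tool(
  motion=[
    {"dp": [0, 0, 0], "rot": [0, 0, 0], "hand": 0.85},
    {"dp": [0, 0, 0], "rot": [0, 0, 0], "hand": 0.9},
    {"dp": [0, 0, 0], "rot": [0, 0, 0], "hand": 0.9},
    {"dp": [0, 0, 0], "rot": [0, 0, 0], "hand": 0.9},
  ],
)

```text
time: 6.0
tcp_pos: [0.4916, 0.1215, 0.1062]
orientation: [-2.137, -2.287, 0.001]
force: [-8.4, -1.1, 8.7]
width: 0.0113
finger_force: 58.5
```

```bash
cat >> h.py <<'E'
def free(extra=(.0015,.0015),th=.37,n=4,gz=.017,lift=.035,back_=.09):
    """pan held by rib: rows of tilt about the nib edge, lift, draw back; from the settled state"""
    s=r.read_state();p=s["tcp_pos"];O0=R.from_rotvec(s["orientation"])
    g=np.array([-.052-.064,0,gz-.0187-.0335]) # tcp rel pivot, pan level
    Z=R.from_euler("z",RY);way=[]
    for k in range(1,n+1):
        T=R.from_euler("y",th*k/n)
        f=min(1,2*k/n)
        way.append((p+Z.apply(T.apply(g)-g+np.array([extra[0],0,extra[1]])*f),Z*T*Z.inv()*O0))
    O=way[-1][1];q=way[-1][0]
    way+=[(q+[0,0,lift],O,.9,.02)]
    q=q+[0,0,lift];way+=[(q+Z.apply([-back_,0,.03]),O)]
    plan(way,.9,q=2)
E
python3 - <<'E'
from h import *
free()
E
```

```text
[{"dp": [0.01, -0.21, -1.16], "rot": [5.3, 0.0, 0.0], "hand": 0.9}, {"dp": [0.01, -0.22, -1.17], "rot": [5.3, 0.0, 0.0], "hand": 0.9}, {"dp": [0.01, -0.28, -1.08], "rot": [5.3, 0.0, 0.0], "hand": 0.9}, {"dp": [0.01, -0.29, -1.08], "rot": [5.3, 0.0, 0.2], "hand": 0.9}, {"dp": [0.01, -0.64, -1.63], "rot": [0.0, 0.0, 0.0], "hand": 0.9}]
[{"dp": [0.01, -0.65, -1.63], "rot": [0.0, 0.0, 0.0], "hand": 0.9}, {"dp": [0.0, -3.16, 0.18], "rot": [0.0, 0.0, 0.0], "hand": 0.9}, {"dp": [-0.01, -3.15, 0.18], "rot": [0.0, 0.0, 0.0], "hand": 0.9}, {"dp": [0.0, -3.16, 0.18], "rot": [0.0, 0.0, 0.0], "hand": 0.9}]
end [0.3985 0.1152 0.217 ] of [0.3985 0.1152 0.217 ]
```

Request:
servo_tool(
  motion=[
    {"dp": [0.0, -0.2, -1.15], "rot": [5.3, 0, 0], "hand": 0.9},
    {"dp": [0.0, -0.2, -1.15], "rot": [5.3, 0, 0], "hand": 0.9},
    {"dp": [0.0, -0.3, -1.1], "rot": [5.3, 0, 0], "hand": 0.9},
    {"dp": [0.0, -0.3, -1.1], "rot": [5.3, 0, 0], "hand": 0.9},
    {"dp": [0, 0, 0], "rot": [0, 0, 0], "hand": 0.9},
  ],
)

```text
time: 6.42
tcp_pos: [0.4908, 0.1213, 0.1501]
orientation: [-1.944, -2.082, 0.395]
force: [-4.9, -0.1, 7.5]
width: 0.0109
finger_force: 65.5
```

Request:
servo_tool(
  motion=[
    {"dp": [0, 0, 0], "rot": [0, 0, 0], "hand": 0.9},
  ],
)

```text
time: 6.5
tcp_pos: [0.4908, 0.1213, 0.1503]
orientation: [-1.948, -2.087, 0.388]
force: [-1.7, 0.5, 4.8]
width: 0.011
finger_force: 62.1
```

Request:
servo_tool(
  motion=[
    {"dp": [0.0, -0.65, -1.6], "rot": [0, 0, 0], "hand": 0.9},
    {"dp": [0.0, -0.65, -1.6], "rot": [0, 0, 0], "hand": 0.9},
    {"dp": [0.0, -3.1, 0.2], "rot": [0, 0, 0], "hand": 0.9},
    {"dp": [0.0, -3.1, 0.2], "rot": [0, 0, 0], "hand": 0.9},
    {"dp": [0.0, -3.1, 0.2], "rot": [0, 0, 0], "hand": 0.9},
  ],
)

```text
time: 6.92
tcp_pos: [0.3996, 0.1144, 0.2131]
orientation: [-1.949, -2.088, 0.387]
force: [0.5, -0.2, -2.6]
width: 0.0108
finger_force: 59.9
```

Request:
servo_tool(
  motion=[
    {"dp": [0, 0, 0], "rot": [0, 0, 0], "hand": 0.9},
    {"dp": [0, 0, 0], "rot": [0, 0, 0], "hand": 0.9},
  ],
)

```text
time: 7.08
tcp_pos: [0.3994, 0.1145, 0.2142]
orientation: [-1.948, -2.089, 0.386]
force: [0.7, -0.2, -3.9]
width: 0.0108
finger_force: 59.9
```

```bash
cat >> h.py <<'E'
FO=np.array([.433,-.250,.034])
def place(fy,fx=.113,gz=.017,zup=.225):
    Z=R.from_euler("z",WY)
    top=FO+Z.apply([fx-.052,fy,0]);top[2]=zup
    return top
E
python3 - <<'E'
from h import *
im=r.snapshot("wrist")[:,:,::-1];cv2.imwrite("pics/w3.png",im)
s=r.read_state();print(s["tcp_pos"],s["orientation"],s["force"])
q=s["tcp_pos"]+[0,0,.015]
T=place(-.09);print(T)
plan([(T,tool(WY)),(T,tool(WY)),(T,tool(WY))],.9)
E
```

```text
[0.4005 0.1146 0.2139] [-1.9484 -2.0891  0.3858] [ 0.6722  0.1068 -3.073 ]
[ 0.4888 -0.3433  0.225 ]
[{"dp": [-3.6, 0.4, -0.3], "rot": [-1.6, 0.0, 0.5], "hand": 0.9}, {"dp": [-3.5, 0.4, -0.2], "rot": [-1.7, 0.0, 0.6], "hand": 0.9}, {"dp": [-3.6, 0.4, -0.3], "rot": [-1.6, 0.2, 0.6], "hand": 0.9}, {"dp": [-3.5, 0.5, -0.2], "rot": [-1.7, 0.0, 0.5], "hand": 0.9}, {"dp": [-3.6, 0.5, -0.2], "rot": [-1.6, 0.0, 0.6], "hand": 0.9}]
[{"dp": [-3.5, 0.6, -0.2], "rot": [-1.6, 0.2, 0.5], "hand": 0.9}, {"dp": [-3.5, 0.6, -0.2], "rot": [-1.7, 0.0, 0.6], "hand": 0.9}, {"dp": [-3.5, 0.7, -0.2], "rot": [-1.6, 0.2, 0.5], "hand": 0.9}, {"dp": [-3.6, 0.7, -0.2], "rot": [-1.7, 0.0, 0.6], "hand": 0.9}, {"dp": [-3.5, 0.7, -0.2], "rot": [-1.6, 0.0, 0.5], "hand": 0.9}]
[{"dp": [-3.5, 0.8, -0.1], "rot": [-1.6, 0.2, 0.6], "hand": 0.9}, {"dp": [-3.5, 0.8, -0.1], "rot": [-1.7, 0.0, 0.5], "hand": 0.9}, {"dp": [-3.5, 0.8, -0.1], "rot": [-1.6, 0.0, 0.6], "hand": 0.9}, {"dp": [0.0, 0.0, 0.0], "rot": [0.0, 0.0, 0.0], "hand": 0.9}, {"dp": [0.0, 0.0, 0.0], "rot": [0.0, 0.0, 0.0], "hand": 0.9}]
end [ 0.4886 -0.3437  0.2246] of [ 0.4888 -0.3433  0.225 ]
```

View pics/w3.png

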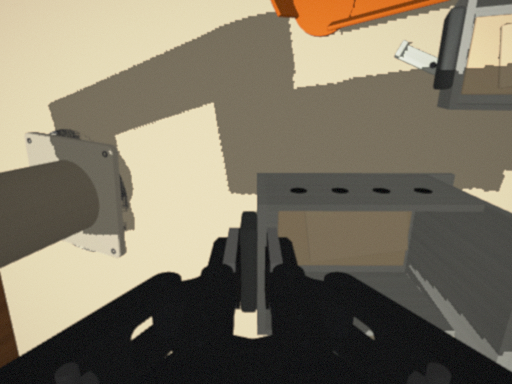

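Pan C is free of the rail and held square (rib at column 250). Carry it to the drawer.

Request:
servo_tool(
  motion=[
    {"dp": [-3.6, 0.4, -0.3], "rot": [-1.6, 0.0, 0.5], "hand": 0.9},
    {"dp": [-3.5, 0.4, -0.2], "rot": [-1.7, 0.0, 0.6], "hand": 0.9},
    {"dp": [-3.6, 0.4, -0.3], "rot": [-1.6, 0.2, 0.6], "hand": 0.9},
    {"dp": [-3.5, 0.5, -0.2], "rot": [-1.7, 0.0, 0.5], "hand": 0.9},
    {"dp": [-3.6, 0.5, -0.2], "rot": [-1.6, 0.0, 0.6], "hand": 0.9},
  ],
)

```text
time: 7.55
tcp_pos: [0.4352, -0.0637, 0.2171]
orientation: [-2.082, -2.123, 0.25]
force: [0.4, 0.3, -2.4]
width: 0.0106
finger_force: 59.9
```

Request:
servo_tool(
  motion=[
    {"dp": [-3.5, 0.6, -0.2], "rot": [-1.6, 0.2, 0.5], "hand": 0.9},
    {"dp": [-3.5, 0.6, -0.2], "rot": [-1.7, 0.0, 0.6], "hand": 0.9},
    {"dp": [-3.5, 0.7, -0.2], "rot": [-1.6, 0.2, 0.5], "hand": 0.9},
    {"dp": [-3.6, 0.7, -0.2], "rot": [-1.7, 0.0, 0.6], "hand": 0.9},
    {"dp": [-3.5, 0.7, -0.2], "rot": [-1.6, 0.0, 0.5], "hand": 0.9},
  ],
)

```text
time: 7.97
tcp_pos: [0.4691, -0.2404, 0.2218]
orientation: [-2.21, -2.146, 0.101]
force: [-0.3, 0.2, -2.8]
width: 0.0108
finger_force: 59.9
```

Request:
servo_tool(
  motion=[
    {"dp": [-3.5, 0.8, -0.1], "rot": [-1.6, 0.2, 0.6], "hand": 0.9},
    {"dp": [-3.5, 0.8, -0.1], "rot": [-1.7, 0.0, 0.5], "hand": 0.9},
    {"dp": [-3.5, 0.8, -0.1], "rot": [-1.6, 0.0, 0.6], "hand": 0.9},
    {"dp": [0.0, 0.0, 0.0], "rot": [0.0, 0.0, 0.0], "hand": 0.9},
    {"dp": [0.0, 0.0, 0.0], "rot": [0.0, 0.0, 0.0], "hand": 0.9},
  ],
)

```text
time: 8.38
tcp_pos: [0.4882, -0.3461, 0.2228]
orientation: [-2.287, -2.151, 0.009]
force: [0.1, 0.5, -2.9]
width: 0.011
finger_force: 59.9
```

Run:
```python
from h import *
s=r.read_state();print(s["tcp_pos"],s["orientation"],s["force"])
T=place(-.09);D=T.copy();D[2]=.062
T[2]=.13
plan([(T,tool(WY),.9,.024),(D,tool(WY),.9,.018)],.9)
w=r.snapshot("wrist")[:,:,::-1].copy()
F=lambda x,y,z:FO+R.from_euler("z",WY).apply([x,y,z])
for P in [F(0,-.165,0),F(.195,-.165,0),F(.195,0,0),F(0,0,0),F(0,0,.11),F(.195,0,.055),F(.195,-.165,.055)]:
    cv2.circle(w,tuple(int(x) for x in proj("wrist",P,s)),3,(0,0,255),-1)
cv2.imwrite("pics/w4.png",w)
```

```text
[ 0.4882 -0.3461  0.2228] [-2.2871 -2.1506  0.0085] [ 0.1167  0.4705 -2.8835]
[{"dp": [0.1, 0.0, 2.3], "rot": [0.0, 0.0, 0.0], "hand": 0.9}, {"dp": [0.1, 0.0, 2.3], "rot": [-0.2, 0.0, 0.0], "hand": 0.9}, {"dp": [0.0, 0.1, 2.4], "rot": [0.0, 0.0, -0.2], "hand": 0.9}, {"dp": [0.1, 0.0, 2.3], "rot": [0.0, 0.0, 0.0], "hand": 0.9}, {"dp": [0.0, 0.0, 1.7], "rot": [0.0, 0.0, 0.0], "hand": 0.9}]
[{"dp": [0.0, 0.0, 1.7], "rot": [0.0, 0.0, 0.0], "hand": 0.9}, {"dp": [0.0, 0.0, 1.7], "rot": [0.0, 0.0, 0.0], "hand": 0.9}, {"dp": [0.0, 0.0, 1.7], "rot": [0.0, 0.0, 0.0], "hand": 0.9}]
end [ 0.4889 -0.3435  0.0618] of [ 0.4888 -0.3433  0.062 ]
```

View pics/w4.png

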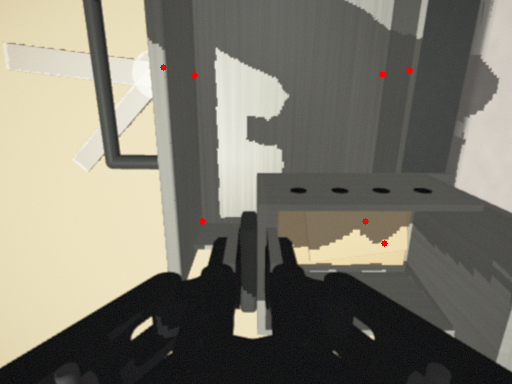

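The drawer floor and walls line up with my projected points, and the pan is clear on all sides. Lowering.

Request:
servo_tool(
  motion=[
    {"dp": [0.1, 0.0, 2.3], "rot": [0.0, 0.0, 0.0], "hand": 0.9},
    {"dp": [0.1, 0.0, 2.3], "rot": [-0.2, 0.0, 0.0], "hand": 0.9},
    {"dp": [0.0, 0.1, 2.4], "rot": [0.0, 0.0, 0], "hand": 0.9},
    {"dp": [0.1, 0.0, 2.3], "rot": [0.0, 0.0, 0.0], "hand": 0.9},
    {"dp": [0.0, 0.0, 1.7], "rot": [0.0, 0.0, 0.0], "hand": 0.9},
  ],
)

```text
time: 8.85
tcp_pos: [0.4889, -0.3386, 0.1118]
orientation: [-2.28, -2.158, 0.005]
force: [-0.4, 0.8, -4.2]
width: 0.0107
finger_force: 59.8
```

Request:
servo_tool(
  motion=[
    {"dp": [0.0, 0.0, 1.7], "rot": [0.0, 0.0, 0.0], "hand": 0.9},
    {"dp": [0.0, 0.0, 1.7], "rot": [0.0, 0.0, 0.0], "hand": 0.9},
    {"dp": [0.0, 0.0, 1.0], "rot": [0.0, 0.0, 0.0], "hand": 0.9},
    {"dp": [0, 0, 0], "rot": [0.0, 0.0, 0.0], "hand": 0.9},
    {"dp": [0, 0, 0], "rot": [0.0, 0.0, 0.0], "hand": 0.9},
  ],
)

```text
time: 9.27
tcp_pos: [0.4894, -0.3401, 0.07]
orientation: [-2.283, -2.158, 0.005]
force: [0.2, -0.5, -1.4]
width: 0.0109
finger_force: 59.8
```

Request:
servo_tool(
  motion=[
    {"dp": [0.0, 0.0, 0.4], "rot": [0, 0, 0], "hand": 0.9},
    {"dp": [0.0, 0.0, 0.2], "rot": [0, 0, 0], "hand": 0.9},
    {"dp": [0, 0, 0], "rot": [0, 0, 0], "hand": 0.9},
  ],
)

```text
time: 9.52
tcp_pos: [0.4905, -0.3417, 0.0659]
orientation: [2.282, 2.154, -0.002]
force: [0.9, -0.0, -0.6]
width: 0.0107
finger_force: 60.2
```

Request:
servo_tool(
  motion=[
    {"dp": [0.0, 0.0, 0.2], "rot": [0, 0, 0], "hand": 0.9},
    {"dp": [0.0, 0.0, 0.2], "rot": [0, 0, 0], "hand": 0.9},
    {"dp": [0, 0, 0], "rot": [0, 0, 0], "hand": 0.9},
    {"dp": [0, 0, 0], "rot": [0, 0, 0], "hand": 0.9},
  ],
)

```text
time: 9.85
tcp_pos: [0.4929, -0.3423, 0.0656]
orientation: [2.277, 2.151, 0.003]
force: [-1.0, 3.1, 14.7]
width: 0.0109
finger_force: 62.5
```

Request:
servo_tool(
  motion=[
    {"dp": [0, 0, -0.2], "rot": [0, 0, 0], "hand": 0.6},
    {"dp": [0, 0, 0], "rot": [0, 0, 0], "hand": 0.6},
    {"dp": [0, 0, 0], "rot": [0, 0, 0], "hand": 0.6},
    {"dp": [0, 0, -2], "rot": [0, 0, 0], "hand": 0.6},
    {"dp": [0, 0, -3.5], "rot": [0, 0, 0], "hand": 0.6},
  ],
)

```text
time: 10.27
tcp_pos: [0.4863, -0.3391, 0.113]
orientation: [-2.278, -2.15, 0.008]
force: [0.0, 0.0, -0.9]
width: 0.034
finger_force: 0.0
```

Request:
servo_tool(
  motion=[
    {"dp": [0, 0, -4], "rot": [0, 0, 0], "hand": 0.6},
    {"dp": [0, 0, -4], "rot": [0, 0, 0], "hand": 0.6},
    {"dp": [0, 0, -2.5], "rot": [0, 0, 0], "hand": 0.6},
    {"dp": [0, 0, 0], "rot": [0, 0, 0], "hand": 0.6},
    {"dp": [0, 0, 0], "rot": [0, 0, 0], "hand": 0.6},
  ],
)

```text
time: 10.68
tcp_pos: [0.4905, -0.3416, 0.2242]
orientation: [2.281, 2.153, -0.003]
force: [-0.4, 0.4, -0.6]
width: 0.0343
finger_force: 0.0
```

Run:
```python
from h import *
s=r.read_state();print(s["tcp_pos"],s["orientation"],s["force"])
cv2.imwrite("pics/w5.png",r.snapshot("wrist")[:,:,::-1])
B=[.477,.2227,.206]
plan([([.43,0,.222],tool(0)),(B,tool(RY)),(B,tool(RY))],.4)
```

```text
[ 0.4905 -0.3416  0.2242] [ 2.2813  2.1528 -0.0031] [-0.3534  0.4223 -0.5598]
[{"dp": [3.4, -0.8, 0.0], "rot": [0.0, 0.0, -0.3], "hand": 0.4}, {"dp": [3.3, -0.8, 0.0], "rot": [0.0, 0.0, -0.4], "hand": 0.4}, {"dp": [3.4, -0.7, 0.0], "rot": [0.0, 0.0, -0.3], "hand": 0.4}, {"dp": [3.4, -0.7, 0.0], "rot": [0.0, 0.0, -0.3], "hand": 0.4}, {"dp": [3.4, -0.8, 0.0], "rot": [0.0, 0.0, -0.4], "hand": 0.4}]
[{"dp": [3.4, -0.7, 0.0], "rot": [0.0, 0.0, -0.3], "hand": 0.4}, {"dp": [3.4, -0.6, 0.0], "rot": [0.0, 0.0, -0.3], "hand": 0.4}, {"dp": [3.4, -0.7, -0.1], "rot": [0.0, 0.0, -0.4], "hand": 0.4}, {"dp": [3.4, -0.6, 0.0], "rot": [0.0, 0.0, -0.3], "hand": 0.4}, {"dp": [3.4, -0.6, 0.0], "rot": [0.0, 0.0, -0.3], "hand": 0.4}]
[{"dp": [3.7, 0.8, 0.3], "rot": [0.0, 0.0, -0.7], "hand": 0.4}, {"dp": [3.7, 0.8, 0.2], "rot": [0.0, 0.0, -0.6], "hand": 0.4}, {"dp": [3.7, 0.9, 0.3], "rot": [0.0, 0.0, -0.7], "hand": 0.4}, {"dp": [3.7, 0.9, 0.2], "rot": [0.0, 0.0, -0.6], "hand": 0.4}, {"dp": [3.7, 0.9, 0.3], "rot": [0.0, 0.0, -0.7], "hand": 0.4}]
[{"dp": [3.6, 1.0, 0.3], "rot": [0.0, 0.0, -0.6], "hand": 0.4}, {"dp": [0.0, 0.0, 0.0], "rot": [0.0, 0.0, 0.0], "hand": 0.4}]
end [0.477  0.2226 0.2057] of [0.477  0.2227 0.206 ]
```

View pics/w5.png

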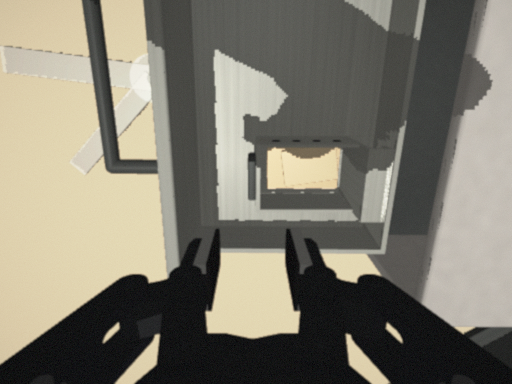

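Pan C stands in the drawer, with its rib at about (252,175) and its lip clear inside the rear wall. On to pan B.

Request:
servo_tool(
  motion=[
    {"dp": [3.4, -0.8, 0.0], "rot": [0.0, 0.0, -0.3], "hand": 0.4},
    {"dp": [3.3, -0.8, 0.0], "rot": [0.0, 0.0, -0.4], "hand": 0.4},
    {"dp": [3.4, -0.7, 0.0], "rot": [0.0, 0.0, -0.3], "hand": 0.4},
    {"dp": [3.4, -0.7, 0.0], "rot": [0.0, 0.0, -0.3], "hand": 0.4},
    {"dp": [3.4, -0.8, 0.0], "rot": [0.0, 0.0, -0.4], "hand": 0.4},
  ],
)

```text
time: 11.15
tcp_pos: [0.4576, -0.1685, 0.2193]
orientation: [-2.25, -2.187, 0.008]
force: [1.4, 0.6, 0.0]
width: 0.0512
finger_force: 0.0
```

Request:
servo_tool(
  motion=[
    {"dp": [3.4, -0.7, 0.0], "rot": [0.0, 0.0, -0.3], "hand": 0.4},
    {"dp": [3.4, -0.6, 0.0], "rot": [0.0, 0.0, -0.3], "hand": 0.4},
    {"dp": [3.4, -0.7, -0.1], "rot": [0.0, 0.0, -0.4], "hand": 0.4},
    {"dp": [3.4, -0.6, 0.0], "rot": [0.0, 0.0, -0.3], "hand": 0.4},
    {"dp": [3.4, -0.6, 0.0], "rot": [0.0, 0.0, -0.3], "hand": 0.4},
  ],
)

```text
time: 11.57
tcp_pos: [0.4283, 0.0017, 0.2204]
orientation: [-2.22, -2.219, 0.009]
force: [0.7, 0.4, 0.1]
width: 0.051
finger_force: 0.0
```

Request:
servo_tool(
  motion=[
    {"dp": [3.7, 0.8, 0.3], "rot": [0.0, 0.0, -0.7], "hand": 0.4},
    {"dp": [3.7, 0.8, 0.2], "rot": [0.0, 0.0, -0.6], "hand": 0.4},
    {"dp": [3.7, 0.9, 0.3], "rot": [0.0, 0.0, -0.7], "hand": 0.4},
    {"dp": [3.7, 0.9, 0.2], "rot": [0.0, 0.0, -0.6], "hand": 0.4},
    {"dp": [3.7, 0.9, 0.3], "rot": [0.0, 0.0, -0.7], "hand": 0.4},
  ],
)

```text
time: 11.98
tcp_pos: [0.4678, 0.1875, 0.2067]
orientation: [-2.155, -2.284, 0.011]
force: [2.3, -0.7, 0.4]
width: 0.0513
finger_force: 0.0
```

Request:
servo_tool(
  motion=[
    {"dp": [3.6, 1.0, 0.3], "rot": [0.0, 0.0, -0.6], "hand": 0.4},
    {"dp": [0.0, 0.0, 0.0], "rot": [0.0, 0.0, 0.0], "hand": 0.4},
    {"dp": [0.0, 0.0, 0.0], "rot": [0.0, 0.0, 0.0], "hand": 0.4},
    {"dp": [0.0, 0.0, 0.0], "rot": [0.0, 0.0, 0.0], "hand": 0.4},
  ],
)

```text
time: 12.32
tcp_pos: [0.4756, 0.222, 0.2039]
orientation: [-2.144, -2.296, 0.011]
force: [-0.4, -1.2, 0.7]
width: 0.0515
finger_force: 0.0
```

Run:
```python
from h import *
s=r.read_state();print(s["tcp_pos"],s["orientation"],s["width"])
w=r.snapshot("wrist")[:,:,::-1].copy()
for P in [(.4866,.2227,.133),(.5886,.2287,.157)]:
    u=proj("wrist",np.array(P),s);print(u);cv2.circle(w,tuple(int(x) for x in u),2,(0,0,255),-1)
cv2.imwrite("pics/w6.png",w)
cv2.imwrite("pics/top2.png",r.snapshot("top")[:,:,::-1])
```

```text
[0.4756 0.222  0.2039] [-2.1436 -2.2957  0.0115] 0.05145154103506453
[267.1545 197.8403]
[419.6756 211.4759]
```

View pics/w6.png

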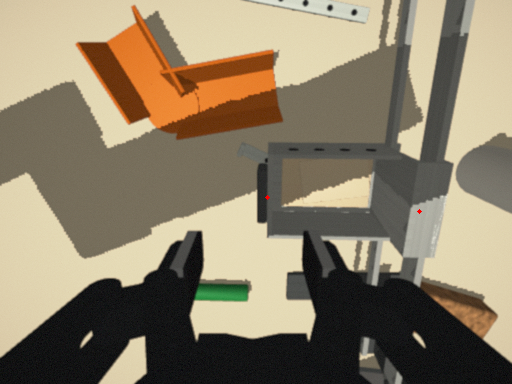

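Pan B's rib spans (257–274, 164–222), about 1 mm in -x and 3 mm in +y of the estimate. Descend and grip.

Request:
servo_tool(
  motion=[
    {"dp": [0.3, 1.0, 1.5], "rot": [0, 0, 0], "hand": 0.4},
    {"dp": [0, 0, 2.5], "rot": [0, 0, 0], "hand": 0.4},
    {"dp": [0, 0, 2.5], "rot": [0, 0, 0], "hand": 0.4},
    {"dp": [0, 0, 2.5], "rot": [0, 0, 0], "hand": 0.4},
    {"dp": [0, 0, 1.0], "rot": [0, 0, 0], "hand": 0.4},
  ],
)

```text
time: 12.83
tcp_pos: [0.4845, 0.2235, 0.1029]
orientation: [-2.147, -2.292, 0.012]
force: [0.0, -0.9, -0.4]
width: 0.0512
finger_force: 0.0
```

Request:
servo_tool(
  motion=[
    {"dp": [0, 0, 0], "rot": [0, 0, 0], "hand": 0.4},
    {"dp": [0, 0, 0], "rot": [0, 0, 0], "hand": 0.4},
  ],
)

```text
time: 13.0
tcp_pos: [0.4866, 0.2252, 0.1064]
orientation: [2.146, 2.294, -0.005]
force: [1.1, -0.1, 0.7]
width: 0.0514
finger_force: 0.0
```

Request:
servo_tool(
  motion=[
    {"dp": [0, -0.1, 0], "rot": [0, 0, 0], "hand": 0.85},
    {"dp": [0, 0, 0], "rot": [0, 0, 0], "hand": 0.9},
    {"dp": [0, 0, 0], "rot": [0, 0, 0], "hand": 0.9},
    {"dp": [0, 0, 0], "rot": [0, 0, 0], "hand": 0.9},
  ],
)

```text
time: 13.33
tcp_pos: [0.4843, 0.2264, 0.1077]
orientation: [-2.143, -2.295, 0.005]
force: [-7.4, -1.0, 7.6]
width: 0.0112
finger_force: 58.4
```

Request:
servo_tool(
  motion=[
    {"dp": [0.0, -0.2, -1.15], "rot": [5.3, 0, 0], "hand": 0.9},
    {"dp": [0.0, -0.2, -1.15], "rot": [5.3, 0, 0], "hand": 0.9},
    {"dp": [0.0, -0.3, -1.1], "rot": [5.3, 0, 0], "hand": 0.9},
    {"dp": [0.0, -0.3, -1.1], "rot": [5.3, 0, 0], "hand": 0.9},
    {"dp": [0, 0, 0], "rot": [0, 0, 0], "hand": 0.9},
  ],
)

```text
time: 13.75
tcp_pos: [0.484, 0.2261, 0.1512]
orientation: [-1.954, -2.088, 0.4]
force: [-2.2, -0.7, 4.3]
width: 0.0108
finger_force: 62.1
```

Request:
servo_tool(
  motion=[
    {"dp": [0, 0, 0], "rot": [0, 0, 0], "hand": 0.9},
  ],
)

```text
time: 13.83
tcp_pos: [0.4839, 0.2262, 0.1513]
orientation: [-1.957, -2.093, 0.392]
force: [2.6, 0.0, 1.8]
width: 0.0109
finger_force: 60.1
```

Request:
servo_tool(
  motion=[
    {"dp": [0.0, -0.65, -1.6], "rot": [0, 0, 0], "hand": 0.9},
    {"dp": [0.0, -0.65, -1.6], "rot": [0, 0, 0], "hand": 0.9},
    {"dp": [0.0, -3.1, 0.2], "rot": [0, 0, 0], "hand": 0.9},
    {"dp": [0.0, -3.1, 0.2], "rot": [0, 0, 0], "hand": 0.9},
    {"dp": [0.0, -3.1, 0.2], "rot": [0, 0, 0], "hand": 0.9},
  ],
)

```text
time: 14.25
tcp_pos: [0.391, 0.2197, 0.2144]
orientation: [-1.956, -2.093, 0.393]
force: [-0.4, -0.3, -1.8]
width: 0.0106
finger_force: 59.1
```

Request:
servo_tool(
  motion=[
    {"dp": [0, 0, 0], "rot": [0, 0, 0], "hand": 0.9},
    {"dp": [0, 0, 0], "rot": [0, 0, 0], "hand": 0.9},
  ],
)

```text
time: 14.42
tcp_pos: [0.391, 0.2198, 0.2156]
orientation: [-1.955, -2.096, 0.392]
force: [0.9, -0.3, -2.3]
width: 0.011
finger_force: 59.4
```

Run:
```python
from h import *
s=r.read_state();print(s["tcp_pos"],s["orientation"],s["force"])
T=place(0.0);print(T)
plan([(T,tool(WY)),(T,tool(WY)),(T,tool(WY))],.9)
```

```text
[0.391  0.2198 0.2156] [-1.9549 -2.0957  0.3916] [ 0.8944 -0.3131 -2.2968]
[ 0.4939 -0.2534  0.225 ]
[{"dp": [-3.7, 0.5, -0.3], "rot": [-1.6, 0.0, 0.5], "hand": 0.9}, {"dp": [-3.7, 0.5, -0.2], "rot": [-1.6, 0.2, 0.6], "hand": 0.9}, {"dp": [-3.6, 0.6, -0.2], "rot": [-1.7, 0.0, 0.6], "hand": 0.9}, {"dp": [-3.7, 0.6, -0.3], "rot": [-1.6, 0.2, 0.5], "hand": 0.9}, {"dp": [-3.7, 0.6, -0.2], "rot": [-1.6, 0.0, 0.6], "hand": 0.9}]
[{"dp": [-3.6, 0.7, -0.2], "rot": [-1.6, 0.3, 0.5], "hand": 0.9}, {"dp": [-3.7, 0.7, -0.2], "rot": [-1.6, 0.0, 0.6], "hand": 0.9}, {"dp": [-3.6, 0.8, -0.1], "rot": [-1.6, 0.2, 0.5], "hand": 0.9}, {"dp": [-3.7, 0.8, -0.2], "rot": [-1.7, 0.0, 0.6], "hand": 0.9}, {"dp": [-3.6, 0.8, -0.2], "rot": [-1.6, 0.2, 0.5], "hand": 0.9}]
[{"dp": [-3.6, 0.9, -0.1], "rot": [-1.6, 0.0, 0.6], "hand": 0.9}, {"dp": [-3.6, 0.9, -0.1], "rot": [-1.6, 0.2, 0.5], "hand": 0.9}, {"dp": [-3.6, 1.0, -0.1], "rot": [-1.6, 0.0, 0.6], "hand": 0.9}, {"dp": [0.0, 0.0, 0.0], "rot": [0.0, 0.0, 0.0], "hand": 0.9}, {"dp": [0.0, 0.0, 0.0], "rot": [0.0, 0.0, 0.0], "hand": 0.9}]
end [ 0.4939 -0.2533  0.2252] of [ 0.4939 -0.2534  0.225 ]
```

Request:
servo_tool(
  motion=[
    {"dp": [-3.7, 0.5, -0.3], "rot": [-1.6, 0.0, 0.5], "hand": 0.9},
    {"dp": [-3.7, 0.5, -0.2], "rot": [-1.6, 0.2, 0.6], "hand": 0.9},
    {"dp": [-3.6, 0.6, -0.2], "rot": [-1.7, 0.0, 0.6], "hand": 0.9},
    {"dp": [-3.7, 0.6, -0.3], "rot": [-1.6, 0.2, 0.5], "hand": 0.9},
    {"dp": [-3.7, 0.6, -0.2], "rot": [-1.6, 0.0, 0.6], "hand": 0.9},
  ],
)

```text
time: 14.83
tcp_pos: [0.4329, 0.036, 0.2181]
orientation: [-2.088, -2.126, 0.253]
force: [1.1, -0.4, -2.2]
width: 0.0103
finger_force: 59.3
```

Request:
servo_tool(
  motion=[
    {"dp": [-3.6, 0.7, -0.2], "rot": [-1.6, 0.3, 0.5], "hand": 0.9},
    {"dp": [-3.7, 0.7, -0.2], "rot": [-1.6, 0.0, 0.6], "hand": 0.9},
    {"dp": [-3.6, 0.8, -0.1], "rot": [-1.6, 0.2, 0.5], "hand": 0.9},
    {"dp": [-3.7, 0.8, -0.2], "rot": [-1.7, 0.0, 0.6], "hand": 0.9},
    {"dp": [-3.6, 0.8, -0.2], "rot": [-1.6, 0.2, 0.5], "hand": 0.9},
  ],
)

```text
time: 15.25
tcp_pos: [0.4713, -0.1465, 0.222]
orientation: [-2.213, -2.147, 0.099]
force: [1.1, 1.0, -3.0]
width: 0.0105
finger_force: 59.4
```

Request:
servo_tool(
  motion=[
    {"dp": [-3.6, 0.9, -0.1], "rot": [-1.6, 0.0, 0.6], "hand": 0.9},
    {"dp": [-3.6, 0.9, -0.1], "rot": [-1.6, 0.2, 0.5], "hand": 0.9},
    {"dp": [-3.6, 1.0, -0.1], "rot": [-1.6, 0.0, 0.6], "hand": 0.9},
    {"dp": [0.0, 0.0, 0.0], "rot": [0.0, 0.0, 0.0], "hand": 0.9},
    {"dp": [0.0, 0.0, 0.0], "rot": [0.0, 0.0, 0.0], "hand": 0.9},
  ],
)

```text
time: 15.67
tcp_pos: [0.4944, -0.2555, 0.2234]
orientation: [-2.29, -2.15, 0.009]
force: [-0.6, 0.5, -3.2]
width: 0.0111
finger_force: 59.4
```

Run:
```python
from h import *
s=r.read_state();print(s["tcp_pos"],s["orientation"],s["force"])
T=place(0);D=T.copy();D[2]=.072
T[2]=.13
plan([(T,tool(WY),.9,.024),(D,tool(WY),.9,.018)],.9)
```

```text
[ 0.4944 -0.2555  0.2234] [-2.2903 -2.15    0.0088] [-0.5834  0.5269 -3.1748]
[{"dp": [0.1, 0.0, 2.3], "rot": [0.0, 0.0, 0.0], "hand": 0.9}, {"dp": [0.0, 0.0, 2.4], "rot": [0.0, 0.0, -0.2], "hand": 0.9}, {"dp": [0.1, 0.0, 2.3], "rot": [-0.2, 0.2, 0.0], "hand": 0.9}, {"dp": [0.0, 0.0, 2.3], "rot": [0.0, 0.0, -0.2], "hand": 0.9}, {"dp": [0.0, 0.0, 1.5], "rot": [0.0, 0.0, 0.0], "hand": 0.9}]
[{"dp": [0.0, 0.0, 1.4], "rot": [0.0, 0.0, 0.0], "hand": 0.9}, {"dp": [0.0, 0.0, 1.5], "rot": [0.0, 0.0, 0.0], "hand": 0.9}, {"dp": [0.0, 0.0, 1.4], "rot": [0.0, 0.0, 0.0], "hand": 0.9}]
end [ 0.4942 -0.2538  0.0724] of [ 0.4939 -0.2534  0.072 ]
```

Request:
servo_tool(
  motion=[
    {"dp": [0.1, 0.0, 2.3], "rot": [0.0, 0.0, 0.0], "hand": 0.9},
    {"dp": [0.0, 0.0, 2.4], "rot": [0.0, 0.0, -0.2], "hand": 0.9},
    {"dp": [0.1, 0.0, 2.3], "rot": [-0.2, 0.2, 0.0], "hand": 0.9},
    {"dp": [0.0, 0.0, 2.3], "rot": [0.0, 0.0, -0.2], "hand": 0.9},
    {"dp": [0.0, 0.0, 1.5], "rot": [0.0, 0.0, 0.0], "hand": 0.9},
  ],
)

```text
time: 16.08
tcp_pos: [0.4933, -0.2494, 0.1134]
orientation: [-2.273, -2.162, 0.003]
force: [-0.4, -0.2, -3.1]
width: 0.0108
finger_force: 59.3
```

Request:
servo_tool(
  motion=[
    {"dp": [0.0, 0.0, 1.4], "rot": [0.0, 0.0, 0.0], "hand": 0.9},
    {"dp": [0.0, 0.0, 1.5], "rot": [0.0, 0.0, 0.0], "hand": 0.9},
    {"dp": [0.0, 0.0, 1.3], "rot": [0.0, 0.0, 0.0], "hand": 0.9},
    {"dp": [0, 0, 0], "rot": [0.0, 0.0, 0.0], "hand": 0.9},
    {"dp": [0, 0, 0], "rot": [0.0, 0.0, 0.0], "hand": 0.9},
  ],
)

```text
time: 16.5
tcp_pos: [0.4939, -0.25, 0.0734]
orientation: [-2.275, -2.163, 0.002]
force: [0.7, -0.2, -1.8]
width: 0.0111
finger_force: 59.3
```

Request:
servo_tool(
  motion=[
    {"dp": [0.0, 0.0, 0.4], "rot": [0, 0, 0], "hand": 0.9},
    {"dp": [0.0, 0.0, 0.2], "rot": [0, 0, 0], "hand": 0.9},
    {"dp": [0, 0, 0], "rot": [0, 0, 0], "hand": 0.9},
    {"dp": [0, 0, 0], "rot": [0, 0, 0], "hand": 0.9},
  ],
)

```text
time: 16.83
tcp_pos: [0.495, -0.2516, 0.0687]
orientation: [2.278, 2.163, -0.0]
force: [-1.0, -0.4, -2.8]
width: 0.0109
finger_force: 59.3
```

Request:
servo_tool(
  motion=[
    {"dp": [0.0, 0.0, 0.2], "rot": [0, 0, 0], "hand": 0.9},
    {"dp": [0.0, 0.0, 0.2], "rot": [0, 0, 0], "hand": 0.9},
    {"dp": [0, 0, 0], "rot": [0, 0, 0], "hand": 0.9},
    {"dp": [0, 0, 0], "rot": [0, 0, 0], "hand": 0.9},
  ],
)

```text
time: 17.17
tcp_pos: [0.4969, -0.252, 0.067]
orientation: [2.275, 2.16, 0.004]
force: [-0.4, 1.6, 8.4]
width: 0.0109
finger_force: 60.9
```

Request:
servo_tool(
  motion=[
    {"dp": [0, 0, -0.2], "rot": [0, 0, 0], "hand": 0.6},
    {"dp": [0, 0, 0], "rot": [0, 0, 0], "hand": 0.6},
    {"dp": [0, 0, 0], "rot": [0, 0, 0], "hand": 0.6},
    {"dp": [0, 0, -2], "rot": [0, 0, 0], "hand": 0.6},
    {"dp": [0, 0, -3.5], "rot": [0, 0, 0], "hand": 0.6},
  ],
)

```text
time: 17.58
tcp_pos: [0.4914, -0.25, 0.1174]
orientation: [-2.271, -2.156, 0.006]
force: [0.1, -0.7, -0.4]
width: 0.0342
finger_force: 0.0
```

Request:
servo_tool(
  motion=[
    {"dp": [0, 0, -4], "rot": [0, 0, 0], "hand": 0.6},
    {"dp": [0, 0, -4], "rot": [0, 0, 0], "hand": 0.6},
    {"dp": [0, 0, -2.5], "rot": [0, 0, 0], "hand": 0.6},
    {"dp": [0, 0, 0], "rot": [0, 0, 0], "hand": 0.6},
    {"dp": [0, 0, 0], "rot": [0, 0, 0], "hand": 0.6},
  ],
)

```text
time: 18.0
tcp_pos: [0.4957, -0.2522, 0.228]
orientation: [2.276, 2.16, 0.001]
force: [-0.4, 0.0, -1.1]
width: 0.0342
finger_force: 0.0
```

Run:
```python
from h import *
s=r.read_state();print(s["tcp_pos"],s["orientation"],s["force"])
cv2.imwrite("pics/w7.png",r.snapshot("wrist")[:,:,::-1])
A=[.462,.4235,.206]
plan([([.42,.15,.222],tool(.03)),(A,tool(RY))],.4)
```

```text
[ 0.4957 -0.2522  0.228 ] [2.2763 2.1603 0.0012] [-0.4084  0.0297 -1.0749]
[{"dp": [3.6, -0.9, 0.0], "rot": [0.0, 0.0, -0.4], "hand": 0.4}, {"dp": [3.6, -0.8, 0.1], "rot": [0.0, 0.0, -0.5], "hand": 0.4}, {"dp": [3.7, -0.8, 0.0], "rot": [0.0, 0.0, -0.4], "hand": 0.4}, {"dp": [3.6, -0.8, 0.0], "rot": [0.0, 0.0, -0.4], "hand": 0.4}, {"dp": [3.6, -0.8, 0.1], "rot": [0.0, 0.0, -0.4], "hand": 0.4}]
[{"dp": [3.7, -0.7, 0.0], "rot": [0.0, 0.0, -0.5], "hand": 0.4}, {"dp": [3.6, -0.7, 0.1], "rot": [0.0, 0.0, -0.4], "hand": 0.4}, {"dp": [3.7, -0.7, 0.0], "rot": [0.0, 0.0, -0.4], "hand": 0.4}, {"dp": [3.6, -0.6, 0.0], "rot": [0.0, 0.0, -0.5], "hand": 0.4}, {"dp": [3.7, -0.7, 0.1], "rot": [0.0, 0.0, -0.4], "hand": 0.4}]
[{"dp": [3.6, -0.6, 0.0], "rot": [0.0, 0.0, -0.4], "hand": 0.4}, {"dp": [3.4, 0.6, 0.2], "rot": [0.0, 0.0, -0.3], "hand": 0.4}, {"dp": [3.4, 0.7, 0.2], "rot": [0.0, 0.0, -0.2], "hand": 0.4}, {"dp": [3.4, 0.6, 0.2], "rot": [0.0, 0.0, -0.3], "hand": 0.4}, {"dp": [3.4, 0.7, 0.2], "rot": [0.0, 0.0, -0.3], "hand": 0.4}]
[{"dp": [3.4, 0.7, 0.2], "rot": [0.0, 0.0, -0.3], "hand": 0.4}, {"dp": [3.4, 0.7, 0.2], "rot": [0.0, 0.0, -0.2], "hand": 0.4}, {"dp": [3.4, 0.8, 0.2], "rot": [0.0, 0.0, -0.3], "hand": 0.4}, {"dp": [3.4, 0.7, 0.2], "rot": [0.0, 0.0, -0.3], "hand": 0.4}]
end [0.4619 0.4239 0.206 ] of [0.462  0.4235 0.206 ]
```

Request:
servo_tool(
  motion=[
    {"dp": [3.6, -0.9, 0.0], "rot": [0.0, 0.0, -0.4], "hand": 0.4},
    {"dp": [3.6, -0.8, 0.1], "rot": [0.0, 0.0, -0.5], "hand": 0.4},
    {"dp": [3.7, -0.8, 0.0], "rot": [0.0, 0.0, -0.4], "hand": 0.4},
    {"dp": [3.6, -0.8, 0.0], "rot": [0.0, 0.0, -0.4], "hand": 0.4},
    {"dp": [3.6, -0.8, 0.1], "rot": [0.0, 0.0, -0.4], "hand": 0.4},
  ],
)

```text
time: 18.47
tcp_pos: [0.4586, -0.0676, 0.222]
orientation: [-2.236, -2.201, 0.005]
force: [1.1, -0.1, -0.5]
width: 0.051
finger_force: 0.0
```

Request:
servo_tool(
  motion=[
    {"dp": [3.7, -0.7, 0.0], "rot": [0.0, 0.0, -0.5], "hand": 0.4},
    {"dp": [3.6, -0.7, 0.1], "rot": [0.0, 0.0, -0.4], "hand": 0.4},
    {"dp": [3.7, -0.7, 0.0], "rot": [0.0, 0.0, -0.4], "hand": 0.4},
    {"dp": [3.6, -0.6, 0.0], "rot": [0.0, 0.0, -0.5], "hand": 0.4},
    {"dp": [3.7, -0.7, 0.1], "rot": [0.0, 0.0, -0.4], "hand": 0.4},
  ],
)

```text
time: 18.88
tcp_pos: [0.4247, 0.115, 0.2203]
orientation: [-2.194, -2.245, 0.006]
force: [1.2, 0.8, -0.7]
width: 0.0511
finger_force: 0.0
```

Request:
servo_tool(
  motion=[
    {"dp": [3.6, -0.6, 0.0], "rot": [0.0, 0.0, -0.4], "hand": 0.4},
    {"dp": [3.4, 0.6, 0.2], "rot": [0.0, 0.0, -0.3], "hand": 0.4},
    {"dp": [3.4, 0.7, 0.2], "rot": [0.0, 0.0, -0.2], "hand": 0.4},
    {"dp": [3.4, 0.6, 0.2], "rot": [0.0, 0.0, -0.3], "hand": 0.4},
    {"dp": [3.4, 0.7, 0.2], "rot": [0.0, 0.0, -0.3], "hand": 0.4},
  ],
)

```text
time: 19.3
tcp_pos: [0.4391, 0.2875, 0.2118]
orientation: [-2.164, -2.275, 0.008]
force: [0.6, -0.7, -0.5]
width: 0.0512
finger_force: 0.0
```

Request:
servo_tool(
  motion=[
    {"dp": [3.4, 0.7, 0.2], "rot": [0.0, 0.0, -0.3], "hand": 0.4},
    {"dp": [3.4, 0.7, 0.2], "rot": [0.0, 0.0, -0.2], "hand": 0.4},
    {"dp": [3.4, 0.8, 0.2], "rot": [0.0, 0.0, -0.3], "hand": 0.4},
    {"dp": [3.0, 0.7, 0.2], "rot": [0.0, 0.0, -0.3], "hand": 0.4},
    {"dp": [0, 0, 0], "rot": [0.0, 0.0, 0], "hand": 0.4},
  ],
)

```text
time: 19.72
tcp_pos: [0.4609, 0.4242, 0.2012]
orientation: [-2.137, -2.299, 0.008]
force: [-0.6, -0.6, -0.1]
width: 0.0513
finger_force: 0.0
```

Request:
servo_tool(
  motion=[
    {"dp": [0, 0, 0], "rot": [0, 0, 0], "hand": 0.4},
    {"dp": [0, 0, 0], "rot": [0, 0, 0], "hand": 0.4},
  ],
)

```text
time: 19.88
tcp_pos: [0.4612, 0.4188, 0.204]
orientation: [-2.144, -2.296, 0.008]
force: [-0.2, 0.1, -0.1]
width: 0.0512
finger_force: 0.0
```

Run:
```python
from h import *
s=r.read_state();print(s["tcp_pos"],s["orientation"],s["width"])
w=r.snapshot("wrist")[:,:,::-1].copy()
u=proj("wrist",np.array((.4715,.4235,.133)),s);print(u);cv2.circle(w,tuple(int(x) for x in u),2,(0,0,255),-1)
t=r.snapshot("top")[:,:,::-1];cv2.imwrite("pics/top3.png",t)
t2=cv2.resize(t[140:260,295:455],None,fx=1.75,fy=1.75,interpolation=cv2.INTER_CUBIC)
c=np.zeros((384,512+280,3),np.uint8);c[:,:512]=w;c[:210,512:]=t2;cv2.imwrite("pics/w8.png",c)
```

```text
[0.4612 0.4188 0.204 ] [-2.1438 -2.2957  0.0084] 0.05118594079295748
[266.6068 192.8624]
```

View pics/w8.png

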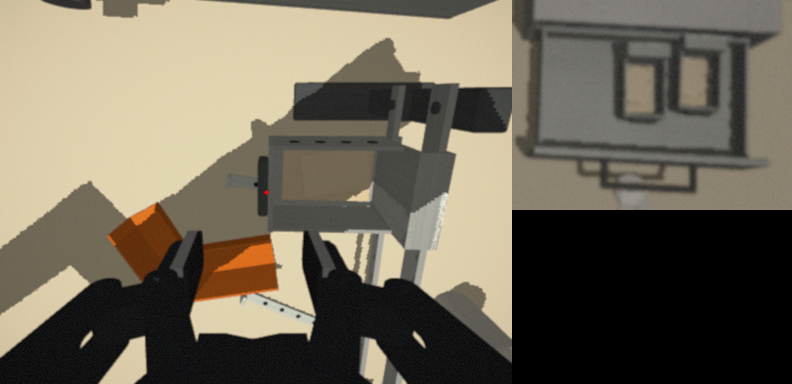

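Pan A's rib is centred at about (265.5,185.5), 1 mm in -x and 5 mm in +y of the estimate. The inset shows two pans standing in the drawer. Descend and grip.

Request:
servo_tool(
  motion=[
    {"dp": [0.9, 0.9, 1.5], "rot": [0, 0, 0], "hand": 0.4},
    {"dp": [0, 0, 2.5], "rot": [0, 0, 0], "hand": 0.4},
    {"dp": [0, 0, 2.5], "rot": [0, 0, 0], "hand": 0.4},
    {"dp": [0, 0, 2.5], "rot": [0, 0, 0], "hand": 0.4},
    {"dp": [0, 0, 1.1], "rot": [0, 0, 0], "hand": 0.4},
  ],
)

```text
time: 20.4
tcp_pos: [0.4691, 0.4267, 0.1023]
orientation: [-2.146, -2.293, 0.009]
force: [-0.3, 0.3, -1.1]
width: 0.0514
finger_force: 0.0
```

Request:
servo_tool(
  motion=[
    {"dp": [0, 0, 0], "rot": [0, 0, 0], "hand": 0.4},
    {"dp": [0, 0, 0], "rot": [0, 0, 0], "hand": 0.4},
  ],
)

```text
time: 20.57
tcp_pos: [0.4706, 0.4288, 0.1058]
orientation: [-2.145, -2.295, 0.001]
force: [-0.2, -0.0, 0.4]
width: 0.051
finger_force: 0.0
```

Request:
servo_tool(
  motion=[
    {"dp": [0, 0, 0], "rot": [0, 0, 0], "hand": 0.85},
    {"dp": [0, 0, 0], "rot": [0, 0, 0], "hand": 0.9},
    {"dp": [0, 0, 0], "rot": [0, 0, 0], "hand": 0.9},
    {"dp": [0, 0, 0], "rot": [0, 0, 0], "hand": 0.9},
  ],
)

```text
time: 20.9
tcp_pos: [0.4701, 0.4304, 0.1076]
orientation: [-2.142, -2.295, -0.002]
force: [-5.2, -1.1, 5.0]
width: 0.0111
finger_force: 58.5
```

Request:
servo_tool(
  motion=[
    {"dp": [0.0, -0.2, -1.15], "rot": [5.3, 0, 0], "hand": 0.9},
    {"dp": [0.0, -0.2, -1.15], "rot": [5.3, 0, 0], "hand": 0.9},
    {"dp": [0.0, -0.3, -1.1], "rot": [5.3, 0, 0], "hand": 0.9},
    {"dp": [0.0, -0.3, -1.1], "rot": [5.3, 0, 0], "hand": 0.9},
    {"dp": [0, 0, 0], "rot": [0, 0, 0], "hand": 0.9},
  ],
)

```text
time: 21.32
tcp_pos: [0.4696, 0.4293, 0.1497]
orientation: [-1.955, -2.088, 0.395]
force: [-3.1, -2.1, 6.1]
width: 0.0107
finger_force: 65.7
```

Request:
servo_tool(
  motion=[
    {"dp": [0, 0, 0], "rot": [0, 0, 0], "hand": 0.9},
  ],
)

```text
time: 21.4
tcp_pos: [0.4696, 0.4295, 0.1504]
orientation: [-1.958, -2.094, 0.387]
force: [3.2, -2.0, 2.5]
width: 0.0107
finger_force: 60.6
```

Request:
servo_tool(
  motion=[
    {"dp": [0.0, -0.65, -1.6], "rot": [0, 0, 0], "hand": 0.9},
    {"dp": [0.0, -0.65, -1.6], "rot": [0, 0, 0], "hand": 0.9},
    {"dp": [0.0, -3.1, 0.2], "rot": [0, 0, 0], "hand": 0.9},
    {"dp": [0.0, -3.1, 0.2], "rot": [0, 0, 0], "hand": 0.9},
    {"dp": [0.0, -3.1, 0.2], "rot": [0, 0, 0], "hand": 0.9},
  ],
)

```text
time: 21.82
tcp_pos: [0.3764, 0.4228, 0.2129]
orientation: [-1.955, -2.093, 0.39]
force: [-0.6, 0.8, -2.6]
width: 0.011
finger_force: 59.1
```

Request:
servo_tool(
  motion=[
    {"dp": [0, 0, 0], "rot": [0, 0, 0], "hand": 0.9},
    {"dp": [0, 0, 0], "rot": [0, 0, 0], "hand": 0.9},
  ],
)

```text
time: 21.98
tcp_pos: [0.3756, 0.4232, 0.2148]
orientation: [-1.952, -2.097, 0.389]
force: [0.0, -0.5, -3.5]
width: 0.0108
finger_force: 59.2
```

Run:
```python
from h import *
s=r.read_state();print(s["tcp_pos"],s["orientation"],s["force"])
T=place(0.09);print(T)
plan([([.42,.1,.22],tool(0,.2)),(T,tool(WY))],.9)
```

```text
[0.3756 0.4232 0.2148] [-1.9523 -2.0968  0.3889] [ 0.0194 -0.5429 -3.5041]
[ 0.499  -0.1636  0.225 ]
[{"dp": [-3.6, 0.2, -0.1], "rot": [-1.1, 0.0, 0.4], "hand": 0.9}, {"dp": [-3.6, 0.2, -0.2], "rot": [-1.0, 0.2, 0.5], "hand": 0.9}, {"dp": [-3.6, 0.3, -0.1], "rot": [-1.1, 0.2, 0.4], "hand": 0.9}, {"dp": [-3.7, 0.3, -0.2], "rot": [-1.1, 0.0, 0.5], "hand": 0.9}, {"dp": [-3.6, 0.3, -0.1], "rot": [-1.0, 0.2, 0.4], "hand": 0.9}]
[{"dp": [-3.6, 0.4, -0.2], "rot": [-1.1, 0.0, 0.4], "hand": 0.9}, {"dp": [-3.6, 0.3, -0.1], "rot": [-1.1, 0.3, 0.5], "hand": 0.9}, {"dp": [-3.6, 0.4, -0.2], "rot": [-1.0, 0.0, 0.4], "hand": 0.9}, {"dp": [-3.6, 0.5, -0.1], "rot": [-1.1, 0.2, 0.4], "hand": 0.9}, {"dp": [-3.3, 1.0, -0.3], "rot": [-1.4, 0.0, 0.4], "hand": 0.9}]
[{"dp": [-3.3, 0.9, -0.2], "rot": [-1.5, 0.0, 0.4], "hand": 0.9}, {"dp": [-3.3, 1.0, -0.2], "rot": [-1.4, 0.0, 0.4], "hand": 0.9}, {"dp": [-3.2, 1.1, -0.2], "rot": [-1.4, 0.2, 0.4], "hand": 0.9}, {"dp": [-3.3, 1.0, -0.2], "rot": [-1.5, 0.0, 0.4], "hand": 0.9}, {"dp": [-3.2, 1.1, -0.1], "rot": [-1.4, 0.0, 0.5], "hand": 0.9}]
[{"dp": [-3.3, 1.2, -0.1], "rot": [-1.4, 0.0, 0.4], "hand": 0.9}, {"dp": [-3.2, 1.1, -0.1], "rot": [-1.5, 0.0, 0.4], "hand": 0.9}]
end [ 0.499  -0.1634  0.2248] of [ 0.499  -0.1636  0.225 ]
```

Request:
servo_tool(
  motion=[
    {"dp": [-3.6, 0.2, -0.1], "rot": [-1.1, 0.0, 0.4], "hand": 0.9},
    {"dp": [-3.6, 0.2, -0.2], "rot": [-1.0, 0.2, 0.5], "hand": 0.9},
    {"dp": [-3.6, 0.3, -0.1], "rot": [-1.1, 0.2, 0.4], "hand": 0.9},
    {"dp": [-3.7, 0.3, -0.2], "rot": [-1.1, 0.0, 0.5], "hand": 0.9},
    {"dp": [-3.6, 0.3, -0.1], "rot": [-1.0, 0.2, 0.4], "hand": 0.9},
  ],
)

```text
time: 22.4
tcp_pos: [0.4023, 0.2414, 0.2159]
orientation: [-2.048, -2.106, 0.294]
force: [1.7, 0.0, -2.8]
width: 0.0107
finger_force: 59.4
```

Request:
servo_tool(
  motion=[
    {"dp": [-3.6, 0.4, -0.2], "rot": [-1.1, 0.0, 0.4], "hand": 0.9},
    {"dp": [-3.6, 0.3, -0.1], "rot": [-1.1, 0.3, 0.5], "hand": 0.9},
    {"dp": [-3.6, 0.4, -0.2], "rot": [-1.0, 0.0, 0.4], "hand": 0.9},
    {"dp": [-3.6, 0.5, -0.1], "rot": [-1.1, 0.2, 0.4], "hand": 0.9},
    {"dp": [-3.3, 1.0, -0.3], "rot": [-1.4, 0.0, 0.4], "hand": 0.9},
  ],
)

```text
time: 22.82
tcp_pos: [0.4311, 0.064, 0.2192]
orientation: [-2.141, -2.119, 0.191]
force: [1.3, 0.5, -3.6]
width: 0.0107
finger_force: 59.3
```

Request:
servo_tool(
  motion=[
    {"dp": [-3.3, 0.9, -0.2], "rot": [-1.5, 0.0, 0.4], "hand": 0.9},
    {"dp": [-3.3, 1.0, -0.2], "rot": [-1.4, 0.0, 0.4], "hand": 0.9},
    {"dp": [-3.2, 1.1, -0.2], "rot": [-1.4, 0.2, 0.4], "hand": 0.9},
    {"dp": [-3.3, 1.0, -0.2], "rot": [-1.5, 0.0, 0.4], "hand": 0.9},
    {"dp": [-3.2, 1.1, -0.1], "rot": [-1.4, 0.0, 0.5], "hand": 0.9},
  ],
)

```text
time: 23.23
tcp_pos: [0.4797, -0.1, 0.2224]
orientation: [-2.249, -2.145, 0.058]
force: [0.7, 0.7, -3.0]
width: 0.0107
finger_force: 59.3
```

Request:
servo_tool(
  motion=[
    {"dp": [-3.3, 1.2, -0.1], "rot": [-1.4, 0.0, 0.4], "hand": 0.9},
    {"dp": [-3.2, 1.1, -0.1], "rot": [-1.5, 0.0, 0.4], "hand": 0.9},
    {"dp": [0, 0, 0], "rot": [0, 0, 0], "hand": 0.9},
    {"dp": [0, 0, 0], "rot": [0, 0, 0], "hand": 0.9},
  ],
)

```text
time: 23.57
tcp_pos: [0.4989, -0.1658, 0.2232]
orientation: [2.291, 2.148, -0.007]
force: [-0.9, 0.8, -3.7]
width: 0.0107
finger_force: 59.3
```

Run:
```python
from h import *
s=r.read_state();print(s["tcp_pos"],s["orientation"],s["force"])
T=place(.09);D=T.copy();D[2]=.072
T[2]=.13
plan([(T,tool(WY),.9,.024),(D,tool(WY),.9,.018)],.9)
```

```text
[ 0.4989 -0.1658  0.2232] [ 2.2906  2.1484 -0.0066] [-0.9029  0.755  -3.7362]
[{"dp": [0.1, 0.0, 2.3], "rot": [0.0, 0.0, 0.0], "hand": 0.9}, {"dp": [0.0, 0.0, 2.4], "rot": [0.0, 0.0, -0.2], "hand": 0.9}, {"dp": [0.1, 0.0, 2.3], "rot": [0.0, 0.2, 0.0], "hand": 0.9}, {"dp": [0.1, 0.0, 2.3], "rot": [0.0, 0.0, -0.2], "hand": 0.9}, {"dp": [0.0, 0.0, 1.5], "rot": [0.0, 0.0, 0.0], "hand": 0.9}]
[{"dp": [0.0, 0.0, 1.4], "rot": [0.0, 0.0, 0.0], "hand": 0.9}, {"dp": [0.0, 0.0, 1.5], "rot": [0.0, 0.0, 0.0], "hand": 0.9}, {"dp": [0.0, 0.0, 1.4], "rot": [0.0, 0.0, 0.0], "hand": 0.9}]
end [ 0.4988 -0.1631  0.0722] of [ 0.499  -0.1636  0.072 ]
```

Request:
servo_tool(
  motion=[
    {"dp": [0.1, 0.0, 2.3], "rot": [0.0, 0.0, 0.0], "hand": 0.9},
    {"dp": [0.0, 0.0, 2.4], "rot": [0.0, 0.0, -0.2], "hand": 0.9},
    {"dp": [0.1, 0.0, 2.3], "rot": [0, 0.2, 0.0], "hand": 0.9},
    {"dp": [0.0, 0.0, 2.3], "rot": [0.0, 0.0, -0.2], "hand": 0.9},
    {"dp": [0.0, 0.0, 1.5], "rot": [0.0, 0.0, 0.0], "hand": 0.9},
  ],
)

```text
time: 23.98
tcp_pos: [0.4975, -0.1603, 0.1132]
orientation: [-2.274, -2.16, 0.005]
force: [-0.2, -0.4, -3.7]
width: 0.0103
finger_force: 59.3
```

Request:
servo_tool(
  motion=[
    {"dp": [0.0, 0.0, 1.4], "rot": [0.0, 0.0, 0.0], "hand": 0.9},
    {"dp": [0.0, 0.0, 1.5], "rot": [0.0, 0.0, 0.0], "hand": 0.9},
    {"dp": [0.0, 0.0, 1.3], "rot": [0.0, 0.0, 0.0], "hand": 0.9},
    {"dp": [0, 0, 0], "rot": [0.0, 0.0, 0.0], "hand": 0.9},
    {"dp": [0, 0, 0], "rot": [0.0, 0.0, 0.0], "hand": 0.9},
  ],
)

```text
time: 24.4
tcp_pos: [0.4982, -0.1607, 0.0732]
orientation: [-2.275, -2.161, 0.004]
force: [0.1, 0.8, -2.5]
width: 0.0108
finger_force: 59.4
```

Request:
servo_tool(
  motion=[
    {"dp": [0.0, 0.0, 0.3], "rot": [0, 0, 0], "hand": 0.9},
    {"dp": [0.0, 0.0, 0.3], "rot": [0, 0, 0], "hand": 0.9},
    {"dp": [0, 0, 0.1], "rot": [0, 0, 0], "hand": 0.9},
    {"dp": [0, 0, 0], "rot": [0, 0, 0], "hand": 0.9},
  ],
)

```text
time: 24.73
tcp_pos: [0.4997, -0.1619, 0.0673]
orientation: [-2.279, -2.162, 0.001]
force: [0.3, 0.1, -3.1]
width: 0.0107
finger_force: 59.5
```

Request:
servo_tool(
  motion=[
    {"dp": [0.0, 0.0, 0.2], "rot": [0, 0, 0], "hand": 0.9},
    {"dp": [0.0, 0.0, 0.1], "rot": [0, 0, 0], "hand": 0.9},
    {"dp": [0, 0, 0], "rot": [0, 0, 0], "hand": 0.9},
    {"dp": [0, 0, 0], "rot": [0, 0, 0], "hand": 0.9},
  ],
)

```text
time: 25.07
tcp_pos: [0.5009, -0.1622, 0.0667]
orientation: [2.278, 2.161, 0.002]
force: [-0.4, 1.0, 9.3]
width: 0.0105
finger_force: 60.9
```

Request:
servo_tool(
  motion=[
    {"dp": [0, 0, -0.2], "rot": [0, 0, 0], "hand": 0.6},
    {"dp": [0, 0, 0], "rot": [0, 0, 0], "hand": 0.6},
    {"dp": [0, 0, 0], "rot": [0, 0, 0], "hand": 0.6},
    {"dp": [0, 0, -2], "rot": [0, 0, 0], "hand": 0.6},
    {"dp": [0, 0, -3.5], "rot": [0, 0, 0], "hand": 0.6},
  ],
)

```text
time: 25.48
tcp_pos: [0.4953, -0.1608, 0.1173]
orientation: [-2.271, -2.154, 0.01]
force: [0.5, -0.7, -0.6]
width: 0.0341
finger_force: 0.0
```

Request:
servo_tool(
  motion=[
    {"dp": [0, 0, -4], "rot": [0, 0, 0], "hand": 0.6},
    {"dp": [0, 0, -4], "rot": [0, 0, 0], "hand": 0.6},
    {"dp": [0, 0, -3.5], "rot": [0, 0, 0], "hand": 0.6},
    {"dp": [-2, -3, -0.5], "rot": [0, 0, 0], "hand": 0.6},
    {"dp": [-2, -3, 0], "rot": [0, 0, 0], "hand": 0.6},
  ],
)

```text
time: 25.9
tcp_pos: [0.4393, -0.1994, 0.2441]
orientation: [2.272, 2.163, 0.001]
force: [0.3, -0.9, -0.7]
width: 0.0345
finger_force: 0.0
```

Request:
servo_tool(
  motion=[
    {"dp": [-2, -3, 0], "rot": [0, 0, 0], "hand": 0.6},
    {"dp": [-2, -2.5, 0], "rot": [0, 0, 0], "hand": 0.6},
    {"dp": [0, 0, 0], "rot": [0, 0, 0], "hand": 0.6},
    {"dp": [0, 0, 0], "rot": [0, 0, 0], "hand": 0.6},
  ],
)

```text
time: 26.23
tcp_pos: [0.379, -0.2364, 0.2411]
orientation: [-2.281, -2.157, 0.002]
force: [0.4, -0.1, -0.2]
width: 0.0342
finger_force: 0.0
```

Run:
```python
from h import *
s=r.read_state();print(s["tcp_pos"],s["orientation"],s["width"])
w=r.snapshot("wrist")[:,:,::-1].copy()
u=proj("wrist",np.array((.3799,-.249,.125)),s);print(u);cv2.circle(w,tuple(int(x) for x in u),2,(0,0,255),-1)
t=r.snapshot("top")[:,:,::-1];cv2.imwrite("pics/top4.png",t)
t2=cv2.resize(t[140:260,295:455],None,fx=1.75,fy=1.75,interpolation=cv2.INTER_CUBIC)
t3=cv2.resize(t[140:260,90:250],None,fx=1.75,fy=1.75)[:174]
c=np.zeros((384,512+280,3),np.uint8);c[:,:512]=w;c[:210,512:]=t2;c[210:,512:]=t3;cv2.imwrite("pics/w9.png",c)
```

```text
[ 0.379  -0.2364  0.2411] [-2.2812 -2.1565  0.002 ] 0.03423025960978523
[254.2367 194.7162]
```

View pics/w9.png

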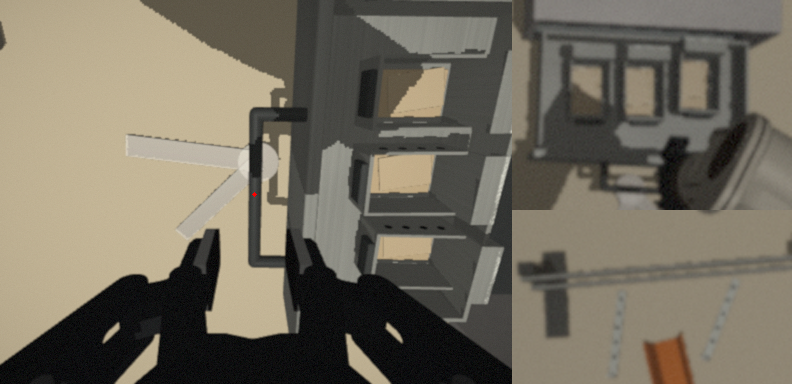

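All three pans stand in a row in the drawer and the rail is empty. The handle bar at column 256 lies between the fingers. Grip it and push shut.

Request:
servo_tool(
  motion=[
    {"dp": [0, 0.2, 3.5], "rot": [0, 0, 0], "hand": 0.6},
    {"dp": [0, 0, 3.5], "rot": [0, 0, 0], "hand": 0.6},
    {"dp": [0, 0, 3.5], "rot": [0, 0, 0], "hand": 0.6},
    {"dp": [0, 0, 2.9], "rot": [0, 0, 0], "hand": 0.6},
    {"dp": [0, 0, 0], "rot": [0, 0, 0], "hand": 0.6},
  ],
)

```text
time: 26.75
tcp_pos: [0.3789, -0.2324, 0.1015]
orientation: [-2.267, -2.155, 0.006]
force: [-1.5, 0.3, -0.2]
width: 0.0343
finger_force: 0.0
```

Request:
servo_tool(
  motion=[
    {"dp": [0, 0, 0], "rot": [0, 0, 0], "hand": 0.6},
    {"dp": [0, 0, 0], "rot": [0, 0, 0], "hand": 0.9},
    {"dp": [0, 0, 0], "rot": [0, 0, 0], "hand": 0.9},
    {"dp": [0, 0, 0], "rot": [0, 0, 0], "hand": 0.9},
  ],
)

```text
time: 27.08
tcp_pos: [0.3835, -0.2363, 0.1091]
orientation: [2.278, 2.161, 0.0]
force: [0.1, 1.4, 2.6]
width: 0.01
finger_force: 58.4
```

Request:
servo_tool(
  motion=[
    {"dp": [0, 0.5, 0], "rot": [0, 0, 0], "hand": 0.9},
    {"dp": [0, 1.0, 0], "rot": [0, 0, 0], "hand": 0.9},
    {"dp": [0, 1.5, 0], "rot": [0, 0, 0], "hand": 0.9},
    {"dp": [0, 1.5, 0], "rot": [0, 0, 0], "hand": 0.9},
    {"dp": [0, 1.5, 0], "rot": [0, 0, 0], "hand": 0.9},
  ],
)

```text
time: 27.5
tcp_pos: [0.4427, -0.2404, 0.109]
orientation: [2.28, 2.16, -0.004]
force: [-3.8, -2.6, 5.2]
width: 0.0096
finger_force: 58.9
```

Request:
servo_tool(
  motion=[
    {"dp": [0, 1.5, 0], "rot": [0, 0, 0], "hand": 0.9},
    {"dp": [0, 1.5, 0], "rot": [0, 0, 0], "hand": 0.9},
    {"dp": [0, 1.5, 0], "rot": [0, 0, 0], "hand": 0.9},
    {"dp": [0, 1.5, 0], "rot": [0, 0, 0], "hand": 0.9},
    {"dp": [0, 1.5, 0], "rot": [0, 0, 0], "hand": 0.9},
  ],
)

```text
time: 27.92
tcp_pos: [0.5177, -0.2455, 0.1091]
orientation: [2.279, 2.158, -0.007]
force: [-3.7, -5.2, 4.5]
width: 0.0098
finger_force: 58.7
```

Request:
servo_tool(
  motion=[
    {"dp": [0, 1.5, 0], "rot": [0, 0, 0], "hand": 0.9},
    {"dp": [0, 1.5, 0], "rot": [0, 0, 0], "hand": 0.9},
    {"dp": [0, 1.0, 0], "rot": [0, 0, 0], "hand": 0.9},
    {"dp": [0, 0.7, 0], "rot": [0, 0, 0], "hand": 0.9},
    {"dp": [0, 0.4, 0], "rot": [0, 0, 0], "hand": 0.9},
  ],
)

```text
time: 28.33
tcp_pos: [0.5698, -0.2491, 0.1091]
orientation: [2.277, 2.156, -0.005]
force: [-2.4, -6.5, 2.9]
width: 0.0096
finger_force: 59.5
```

Request:
servo_tool(
  motion=[
    {"dp": [0, 0.3, 0], "rot": [0, 0, 0], "hand": 0.9},
    {"dp": [0, 0.3, 0], "rot": [0, 0, 0], "hand": 0.9},
    {"dp": [0, 0, 0], "rot": [0, 0, 0], "hand": 0.9},
    {"dp": [0, 0, 0], "rot": [0, 0, 0], "hand": 0.9},
  ],
)

```text
time: 28.67
tcp_pos: [0.5755, -0.2495, 0.1091]
orientation: [2.277, 2.155, -0.004]
force: [0.1, -6.1, 0.4]
width: 0.0101
finger_force: 59.2
```

Request:
servo_tool(
  motion=[
    {"dp": [0, 0.3, 0], "rot": [0, 0, 0], "hand": 0.9},
    {"dp": [0, 0.3, 0], "rot": [0, 0, 0], "hand": 0.9},
    {"dp": [0, 0, 0], "rot": [0, 0, 0], "hand": 0.9},
    {"dp": [0, 0, 0], "rot": [0, 0, 0], "hand": 0.9},
  ],
)

```text
time: 29.0
tcp_pos: [0.5803, -0.2499, 0.1091]
orientation: [2.279, 2.156, -0.007]
force: [-2.4, -6.4, 2.6]
width: 0.0099
finger_force: 59.7
```

Request:
servo_tool(
  motion=[
    {"dp": [0, 0.3, 0], "rot": [0, 0, 0], "hand": 0.9},
    {"dp": [0, 0, 0], "rot": [0, 0, 0], "hand": 0.9},
    {"dp": [0, 0, 0], "rot": [0, 0, 0], "hand": 0.9},
  ],
)

```text
time: 29.25
tcp_pos: [0.5803, -0.2498, 0.1091]
orientation: [2.283, 2.158, -0.013]
force: [-10.1, -5.4, 7.8]
width: 0.0094
finger_force: 60.2
```

The push stopped at x 0.5803 against resistance, so the drawer is shut. Release and back away.

Request:
servo_tool(
  motion=[
    {"dp": [0, 0, 0], "rot": [0, 0, 0], "hand": 0.6},
    {"dp": [0, 0, 0], "rot": [0, 0, 0], "hand": 0.6},
    {"dp": [0, 0, 0], "rot": [0, 0, 0], "hand": 0.6},
    {"dp": [0, 0, -2.5], "rot": [0, 0, 0], "hand": 0.6},
    {"dp": [0, 0, -4], "rot": [0, 0, 0], "hand": 0.6},
  ],
)

```text
time: 29.67
tcp_pos: [0.5807, -0.2448, 0.1675]
orientation: [-2.271, -2.155, 0.007]
force: [0.2, -0.8, 0.1]
width: 0.0343
finger_force: 0.0
```

Request:
servo_tool(
  motion=[
    {"dp": [0, 0, -4], "rot": [0, 0, 0], "hand": 0.6},
    {"dp": [0, -3, -2], "rot": [0, 0, 0], "hand": 0.6},
    {"dp": [0, -3, 0], "rot": [0, 0, 0], "hand": 0.6},
    {"dp": [0, 0, 0], "rot": [0, 0, 0], "hand": 0.6},
    {"dp": [0, 0, 0], "rot": [0, 0, 0], "hand": 0.6},
  ],
)

```text
time: 30.08
tcp_pos: [0.5228, -0.2429, 0.2328]
orientation: [-2.279, -2.162, -0.0]
force: [-0.3, 0.4, 0.5]
width: 0.0338
finger_force: 0.0
```

Run:
```python
from h import *
s=r.read_state();print(s["tcp_pos"],s["force"],s["width"])
w=r.snapshot("wrist")[:,:,::-1].copy()
for P in [(.578,-.2605,.125),(.58,-.25,.125)]:
    u=proj("wrist",np.array(P),s);cv2.circle(w,tuple(int(x) for x in u),2,(0,0,255),-1)
cv2.imwrite("pics/w10.png",w)
```

```text
[ 0.5228 -0.2429  0.2328] [-0.2877  0.3945  0.5195] 0.0338366156312442
```

View pics/w10.png

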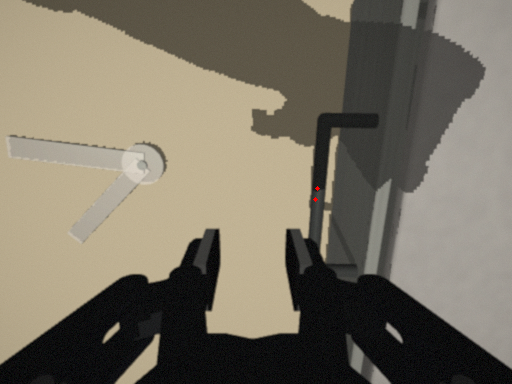

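The handle is back at its original shut position (points at (317,190) lie on the bar), and the arm is clear. Hand in.

```bash
python3 -c "
from bench import r
print(r.hand_in())"
```

```text
the job is handed in; nothing more can be done
None
```

The job is handed in, with no score returned: all three pans that hung on the rail went level into the drawer, which I pushed shut against its stop, and no counter item looked moved in the views I took; I could not see the pans after shutting.

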